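Check a rack of organ squares and pull the ones that bind

TASK

First tip the plywood repair box, which stands on end just in front of the bench stop, over the stop onto its bottom panel so that it lies open side up. Then work the pivoted arm of every square in the rack through its travel, both ways: lift each square whose arm binds before either end of its swing up out of its slot and put it in the repair box, and leave every square that swings freely seated in the rack with its arm fully over on the side away from the robot. Leave the mallet, tape roll and pot where they are.

Things in the scene. Friction and masses are not known exactly. Their poses are not given: they have to be found in the camera images.
- rack: Fixed wooden slotted rack, 170 x 290 mm. Origin: centre of its underside; x along the slots, roughly away from the robot. Six slots, 13 mm wide, at y = -115, -69, -23, 23, 69, 115 mm; some may be empty. Plates stand on its base board, 12 mm above the bench, their two upright edges held in grooved combs whose tops are 77 mm above the bench; open between the combs.
- repair_box: Loose open plywood box, 220 x 130 x 80 mm, walls 8 mm, 0.4 to 0.75 kg, standing on end: 220 high (z), 130 wide (y), 80 deep (x), open side -x facing the robot, bottom panel +x. Origin: centre of the end it stands on. Pushed away from the robot at the rim of its upper end wall (x = -40, z = 212 to 220) it drops over the stop on its bottom panel; its z axis then points away from the robot.
- bench_stop: Fixed hardwood strip on the bench, 12 mm wide (x), 200 mm long (y), 6 mm high, 4 to 26 mm beyond the foot of the standing box. Origin: centre of its underside. The tipped box lies partly on it, a few degrees off level.
- mallet: Bystander: rubber mallet, 290 mm long, head 64 mm in diameter and 85 mm long at its +x end; leave alone.
- tape_roll: Bystander: roll of paper tape, 70 mm in diameter, 45 mm high, lying flat; leave alone.
- pin_pot: Bystander: small white pot, 68 mm in diameter, 45 mm high; leave alone.
- square1: A square: bare aluminium carrier plate, 130 long (x) x 10 thick (y) x 100 mm high (z), 0.25 to 0.5 kg, on edge in a rack slot, with an L-shaped wooden arm pivoted on its +y face. Origin: middle of the plate's lower edge. Pivot at x = 30, z = 55. The arm is 13 wide, 7 thick, 8 to 15 mm to +y of the plate's mid plane; long leg 90 mm up from the pivot, short leg 49 mm to -x. May be absent.
- square1_arm (a joint): Swing of this arm (rad): 0 upright, positive leaning to the plate's +x (away from the robot). A free arm goes from -0.45 to +0.45 with about 0.3 N at its end; one that binds stops dead at least 0.2 rad short of one end or of both. It stays where it is left. Pushed with more than about 3 N at a dead stop, the plate begins to rock in its slot.
- square1_pin (a point): Centre of this square's pivot pin, on the plate's +y face at x = 30, z = 55 mm. A pin set a few hundredths of a mm beyond 30.00 mm makes its arm bind; far too little to see or to read here, so only working the arm will tell.
- square2: Like square1. When upright in the rack, the arm's end is 157 mm above the bench, 45 mm above the plate's top edge. Free place to grip for lifting: the plate's top edge, across its thickness, about x = -25 mm, while the arm stands upright or leans to +x. May be absent.
- square2_arm (a joint): Swing of this arm; like square1_arm.
- square2_pin (a point): This square's pivot pin; like square1_pin.
- square3: Like square1 and square2; may be absent.
- square3_arm (a joint): Swing of this arm; like square1_arm.
- square3_pin (a point): This square's pivot pin; like square1_pin.
- square4: Like square1 and square2; may be absent.
- square4_arm (a joint): Swing of this arm; like square1_arm.
- square4_pin (a point): This square's pivot pin; like square1_pin.
- square5: Like square1 and square2; may be absent.
- square5_arm (a joint): Swing of this arm; like square1_arm.
- square5_pin (a point): This square's pivot pin; like square1_pin.
- square6: Like square1 and square2; may be absent.
- square6_arm (a joint): Swing of this arm; like square1_arm.
- square6_pin (a point): This square's pivot pin; like square1_pin.

How it is judged (in metres and radians):
On the way:
1. the repair box lies on its bottom panel, open side up (angle between repair_box's own z axis and vertical between 1.35 and 1.75 rad and angle between repair_box's own x axis and vertical above 2.9 rad and linear speed of repair_box below 0.05 m/s), for 0.2 s.
At the end, for the whole second after the job is handed in: Box at rest on its bottom panel, open side up (within 0.2 rad of level). Each binding square at rest in it, pivot pin between the walls, at most 25 mm above the rim. Each free square seated in the rack (within 6 mm, upright within 0.08 rad), arm beyond +0.38 rad (all of step 1 and ((x of square1_pin in the frame of square1 below 0.03 m and value of joint square1_arm above 0.38 rad and z of square1_pin in the frame of rack below 0.073 m and horizontal distance between square1 and rack below 0.13 m and angle between square1's own z axis and vertical below 0.08 rad) or (x of square1_pin in the frame of square1 above 0.03 m and linear speed of square1 below 0.05 m/s and x of square1_pin in the frame of repair_box between -0.065 and 0.04 m and y of square1_pin in the frame of repair_box between -0.062 and 0.062 m and z of square1_pin in the frame of repair_box between 0.005 and 0.215 m)) and ((x of square2_pin in the frame of square2 below 0.03 m and value of joint square2_arm above 0.38 rad and z of square2_pin in the frame of rack below 0.073 m and horizontal distance between square2 and rack below 0.13 m and angle between square2's own z axis and vertical below 0.08 rad) or (x of square2_pin in the frame of square2 above 0.03 m and linear speed of square2 below 0.05 m/s and x of square2_pin in the frame of repair_box between -0.065 and 0.04 m and y of square2_pin in the frame of repair_box between -0.062 and 0.062 m and z of square2_pin in the frame of repair_box between 0.005 and 0.215 m)) and ((x of square3_pin in the frame of square3 below 0.03 m and value of joint square3_arm above 0.38 rad and z of square3_pin in the frame of rack below 0.073 m and horizontal distance between square3 and rack below 0.13 m and angle between square3's own z axis and vertical below 0.08 rad) or (x of square3_pin in the frame of square3 above 0.03 m and linear speed of square3 below 0.05 m/s and x of square3_pin in the frame of repair_box between -0.065 and 0.04 m and y of square3_pin in the frame of repair_box between -0.062 and 0.062 m and z of square3_pin in the frame of repair_box between 0.005 and 0.215 m)) and ((x of square4_pin in the frame of square4 below 0.03 m and value of joint square4_arm above 0.38 rad and z of square4_pin in the frame of rack below 0.073 m and horizontal distance between square4 and rack below 0.13 m and angle between square4's own z axis and vertical below 0.08 rad) or (x of square4_pin in the frame of square4 above 0.03 m and linear speed of square4 below 0.05 m/s and x of square4_pin in the frame of repair_box between -0.065 and 0.04 m and y of square4_pin in the frame of repair_box between -0.062 and 0.062 m and z of square4_pin in the frame of repair_box between 0.005 and 0.215 m)) and ((x of square5_pin in the frame of square5 below 0.03 m and value of joint square5_arm above 0.38 rad and z of square5_pin in the frame of rack below 0.073 m and horizontal distance between square5 and rack below 0.13 m and angle between square5's own z axis and vertical below 0.08 rad) or (x of square5_pin in the frame of square5 above 0.03 m and linear speed of square5 below 0.05 m/s and x of square5_pin in the frame of repair_box between -0.065 and 0.04 m and y of square5_pin in the frame of repair_box between -0.062 and 0.062 m and z of square5_pin in the frame of repair_box between 0.005 and 0.215 m)) and ((x of square6_pin in the frame of square6 below 0.03 m and value of joint square6_arm above 0.38 rad and z of square6_pin in the frame of rack below 0.073 m and horizontal distance between square6 and rack below 0.13 m and angle between square6's own z axis and vertical below 0.08 rad) or (x of square6_pin in the frame of square6 above 0.03 m and linear speed of square6 below 0.05 m/s and x of square6_pin in the frame of repair_box between -0.065 and 0.04 m and y of square6_pin in the frame of repair_box between -0.062 and 0.062 m and z of square6_pin in the frame of repair_box between 0.005 and 0.215 m))); the robot touches nothing.
It fails at once if the mallet is shifted by more than 3 cm (distance of mallet from where it was at the start of the episode above 0.03 m).
It fails at once if the tape roll is shifted by more than 3 cm (distance of tape_roll from where it was at the start of the episode above 0.03 m).
It fails at once if the pin pot is shifted by more than 3 cm (distance of pin_pot from where it was at the start of the episode above 0.03 m).
Of square1, square2, square3, square4, square5, square6 only 5 to 6 are there at a start; the rules pass over those that are not, and their reading is None.
At some moment in a run one of repair_box may be knocked a few centimetres aside while the robot is not near it.
It also fails if it takes over 210 s, if anything falls off the work surface, if the arm or the gripper's body presses on something with over 40 N, if the wrist force passes 120 N, or if a joint passes its speed limit or range.

ROBOT

A 6-joint arm with a two-finger parallel gripper is mounted at the origin on the work surface. World frame = base frame: x ahead of the robot, y to its left, z up, the work surface at z = 0. Lengths are in mm, angles in rad, forces in N, time in s.
With the tool pointing down it reaches from about 325 to 900 mm from the base axis. Payload 6.1 kg.
Tool frame: the origin (TCP) lies at the very end of the fingers, on their centre line; the grasp point (between the pads) lies 19 mm behind it (pinch_z is the distance from the TCP to the grasp point, in mm); z points along the fingers, x is the direction in which the jaws open and shut, and the axes are right-handed (so a half turn about z gives the same grasp; the last joint's range is limited). The gripper opens to 87 mm and grips with 3 to 60 N. Pads are 19 mm wide; open, the fingers measure 117 mm over their backs; the gripper's body (75 mm by 190 mm) begins 51 mm behind the grasp point.
Start: joints at [1.212, 0.22, 1.526, -0, 1.395, -0.126], TCP at [144.188, 608.133, 194.538] pointing down, gripper open.
Joint ranges: [-2.98, 2.98], [-0.91, 2.08], [0.09, 2.57], [-1.24, 4.39], [0.2, 2.65], [-2.68, 2.68]. Speed limits (rad/s): [2.57, 2.57, 3.01, 3.14, 3.14, 3.14].

INTERFACE

Orientations are given as a 3x3 rotation matrix whose columns are the frame's x, y, z axes.
In Python, from plant import sense, read_camera, job_done, pinch_z gives the robot as it stands.
- The arm moves only by the tool jog_arm, never from a script. Its argument "deltas" is a list of rows, each a list of 7 numbers: the turn, a rotation vector about the tool's x, y, z as a fraction of full scale, then the shift along the tool's x, y, z as a fraction of full scale, then the gripper command: -1 is fully open, 1 is shut, values between are in proportion. In form: [[wx, wy, wz, x, y, z, jaw], ...]. A call has 1 to 20 rows; each row shifts and turns the pose as measured when the row begins, along the tool's axes as they then stand; what a row does not reach is not made up. Full scale, the value 1, is 20 mm for a shift and 0.08 rad for a turn. A row lasts 1/12 s, in which the tool goes at most 41.7 mm and 7.16 degrees, less where a joint would pass 70% of its speed; a pose out of reach is approached as far as the arm can. A call with a number of a shift or a turn outside -1 to 1 is refused whole. A call with a gripper value outside its range is refused whole. The fingers move at their own pace and stop on an object; "squeeze" is the grip in N (left out, the last holds). Time passes only in rows, so rows that do not move let the fingers close. It gives the time, the measured TCP pose, the force and the opening at its end, in the units of the state.
- sense(): the state, without advancing time (a new reading comes with each control period).
- read_camera(name): name is "scene" or "top" or "wrist"; returns a dict with "frame" (480x640x3 uint8, blue, green, red), "fov_y" (degrees; the focal length in pixels is half the picture's height over the tangent of half this angle, whatever the lens; pixels are square), "cx", "cy" (the principal point, pixels), "R" (3x3) and "t" (3): a world point X has camera coordinates R X + t. Camera axes: x right, y down, z forward; pixel columns grow to the right and rows downward; lengths in mm; the calibration is good to about 2 mm. A picture is of the moment at which its call begins. There is no depth.
- job_done(): hands the job in, once; it reports no verdict.
The state is a dict: "time_s": time; "joint_positions": joint angles; "qvel": joint speeds; "joint_torque": joint torques, N m; "tcp_pos": TCP position; "tcp_rot": TCP orientation; "force": force on the tool from outside, world axes, zero at the start; "moment": the same for the moment, N m; "grip_width": finger opening in mm.
Only numpy, scipy, OpenCV 4.12 (cv2) and the standard library are available. Lean on these libraries where they do the work, as an engineer would, in place of code of your own. Each camera call takes 0.05 s, during which the arm holds its last target. There are 200 camera calls.

## Working session

There is one attempt and no reset: what is moved stays moved. The work goes in short steps, Python scripts to look and compute and a tool call to move; the robot and the scene stay as the last step left them, time stands still between calls to the robot, and variables do not carry over. Pictures are saved under pics/ and viewed, about 12 in all and at most 16, crops included, and the job is handed in when it is done.

Besides the shell and the picture viewer there is one more tool, called after "Emit:" by a JSON object that holds its "api" and its "payload". jog_arm: Moves the arm, as the interface text tells. Its arguments: {"type":"object","properties":{"deltas":{"type":"array"},"squeeze":{"type":"number"}},"required":["deltas"]}

```bash
ls; mkdir -p pics
cat > h.py <<'E'
import numpy as np, cv2
from plant import sense, read_camera, job_done, pinch_z
def grab(n,name=None):
    c=read_camera(n)
    for k in("R","t"): c[k]=np.array(c[k],float)
    c["f"]=c["frame"].shape[0]/2/np.tan(np.radians(c["fov_y"])/2)
    if name: cv2.imwrite("pics/"+name,c["frame"])
    return c
def ray(c,u,v,z):
    d=c["R"].T@np.array([(u-c["cx"])/c["f"],(v-c["cy"])/c["f"],1]); o=-c["R"].T@c["t"]
    return o+d*(z-o[2])/d[2]
def proj(c,X):
    p=c["R"]@np.asarray(X,float)+c["t"]; return p[:2]/p[2]*c["f"]+[c["cx"],c["cy"]]
E
python3 - <<'E'
from h import *
import pickle
for n in("top","scene"):
    c=grab(n,n+"0.png"); pickle.dump(c,open(n+"0.pkl","wb")); print(n,c["f"],c["cx"],c["cy"],(-c["R"].T@c["t"]).round(),c["R"].round(2).tolist())
s=sense();print(s)
E
```

```text
pics
top 502.91596191278114 319.4300747210758 239.743631098494 [465.  81. 977.] [[0.01, -1.0, 0.03], [-0.99, -0.01, -0.14], [0.14, -0.03, -0.99]]
scene 473.8724160540418 316.5381204297872 246.69474958027521 [1105. -188.  912.] [[0.47, 0.88, -0.01], [0.73, -0.4, -0.56], [-0.5, 0.26, -0.83]]
{'time_s': 0.1, 'joint_positions': array([ 1.21188125e+00,  2.21120687e-01,  1.52748752e+00,  8.50313813e-08,
        1.39472804e+00, -1.26106896e-01]), 'qvel': array([-0.00061287, -0.00446876, -0.0045936 , -0.00259978,  0.00117365,
        0.00088803]), 'joint_torque': array([ 5.65847113e-04, -4.95956004e+01, -3.88517010e+01,  7.01141939e-02,
        5.16784459e-02, -1.81021244e-05]), 'tcp_pos': array([143.98626165, 607.56160075, 193.56803167]), 'tcp_rot': array([[ 2.30710336e-01,  9.73022284e-01, -6.12531398e-04],
       [ 9.73020940e-01, -2.30711044e-01, -1.63246155e-03],
       [-1.72973923e-03, -2.19380123e-04, -9.99998480e-01]]), 'force': array([ 0.04975511, -0.03577665,  1.17601785]), 'moment': array([ 0.05983252, -0.01679227,  0.0061509 ]), 'grip_width': 87.02809036649775}
```

View pics/top0.png

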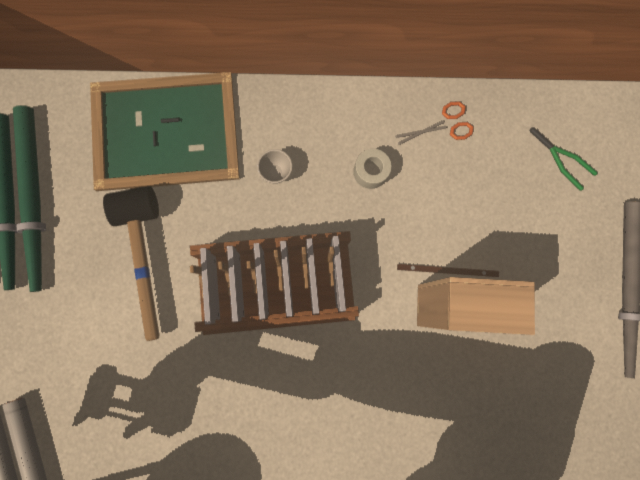

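View pics/scene0.png

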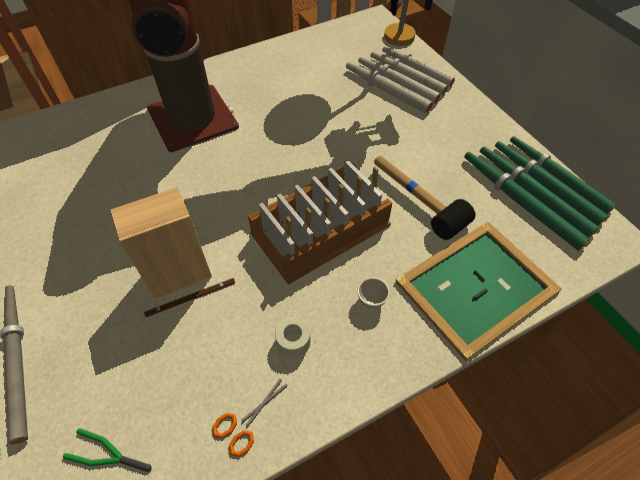

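Run:
```python
from h import *
import pickle
c=pickle.load(open("top0.pkl","rb")); im=c["frame"]
cv2.imwrite("pics/top0c.png",cv2.resize(im[225:345,180:370],None,fx=4,fy=4,interpolation=cv2.INTER_CUBIC))
d=pickle.load(open("scene0.pkl","rb"))["frame"]
cv2.imwrite("pics/sc0c.png",cv2.resize(d[150:350,100:400],None,fx=2.6,fy=2.6,interpolation=cv2.INTER_CUBIC))
```

```text
(no output)
```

View pics/top0c.png

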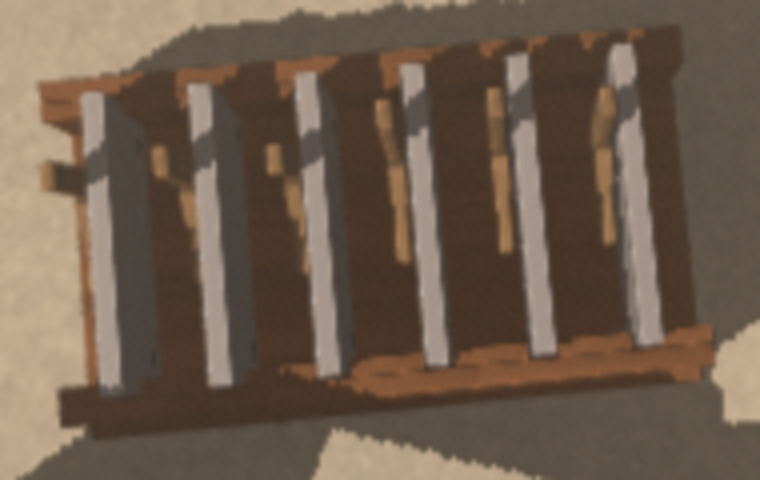

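View pics/sc0c.png

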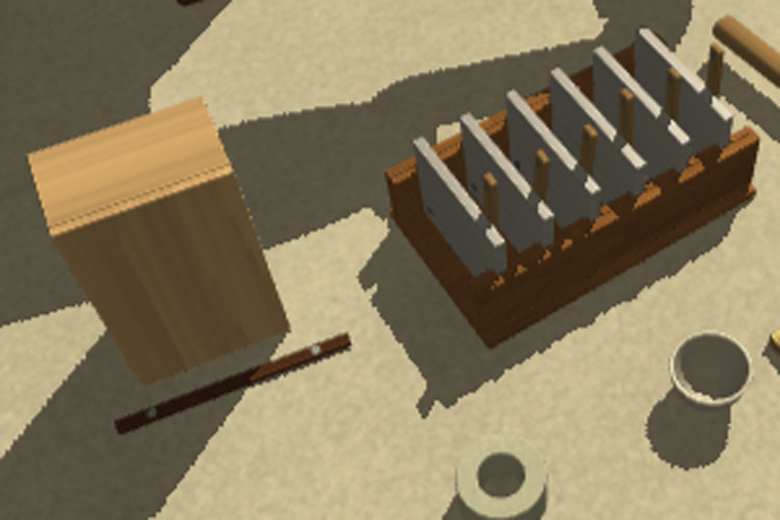

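Run:
```python
from h import *
import pickle
c=pickle.load(open("top0.pkl","rb"))
P=[((92,95),(112,390)),((200,87),(220,385)),((306,75),(328,375)),((412,68),(437,365)),((517,57),(543,353)),((621,46),(650,345))]
A=[(47,175),(160,150),(273,148),(382,105),(494,92),(605,92)]
q=lambda p,z:ray(c,p[0]/4+180-.4,p[1]/4+225-.4,z)[:2]
for (a,b),t in zip(P,A):
    a,b,t=q(a,112),q(b,112),q(t,155)
    m=(a+b)/2;d=(a-b);L=np.hypot(*d);d/=L
    print("mid",m.round(1),"len",L.round(1),"yaw",np.degrees(np.arctan2(d[1],d[0])).round(2),"armtop",t.round(1),"along",((t-m)@d).round(1),"perp",((t-m)@[-d[1],d[0]]).round(1))
for p in((450,279),(534,281),(534,333),(450,331)): print("box top",ray(c,*p,220).round(1))
for p in((418,285),(418,327)): print("box foot",ray(c,*p,0).round(1))
for p in((398,266),(497,274)): print("stop",ray(c,*p,6).round(1))
for p,z in(((275,160),45),((372,162),45),((130,205),64)): print("byst",ray(c,*p,z).round())
d=pickle.load(open("scene0.pkl","rb"))
f=lambda p,z:ray(d,p[0]/2.6+100,p[1]/2.6+150,z).round(1)
print("scene box top",[f(p,220) for p in((28,154),(202,98),(233,170),(52,236))])
print("scene foot",[f(p,0) for p in((146,384),(288,330))])
```

```text
mid [509.3 248.7] len 125.9 yaw 6.02 armtop [533.7 263.5] along 25.8 perp 12.2
mid [512.5 203. ] len 127.4 yaw 5.56 armtop [544.3 218.2] along 33.2 perp 12.1
mid [517.5 157.6] len 128.7 yaw 5.49 armtop [545.6 172.4] along 29.3 perp 12.0
mid [521.5 111.7] len 127.8 yaw 5.69 armtop [563.7 128.3] along 43.6 perp 12.3
mid [526.8  66.5] len 127.8 yaw 5.48 armtop [569.5  82.4] along 44.0 perp 11.7
mid [531.3  21.1] len 129.5 yaw 5.58 armtop [570.   36.6] along 40.0 perp 11.7
box top [ 515.5 -141.   220. ]
box top [ 513.4 -270.1  220. ]
box top [ 435.4 -265.8  220. ]
box top [ 437.8 -138.5  220. ]
box foot [ 518.  -142.3    0. ]
box foot [ 437.2 -140.5    0. ]
stop [ 554.2 -102.5    6. ]
stop [ 540.3 -296.9    6. ]
byst [752. 138.  45.]
byst [751. -48.  45.]
byst [657. 400.  64.]
scene box top [array([ 433.6, -268.4,  220. ]), array([ 442.7, -140.8,  220. ]), array([ 518. , -143.6,  220. ]), array([ 513. , -272.5,  220. ])]
scene foot [array([ 511.6, -270.6,    0. ]), array([ 519.1, -147.2,    0. ])]
```

Emit:
{"api": "jog_arm", "payload": {"deltas": [[0,0,1,0,0,-0.25,1],[0,0,1,0,0,-0.25,1],[0,0,1,0,0,-0.25,1],[0,0,1,0,0,-0.25,1],[0,0,1,0,0,-0.25,1],[0,0,1,0,0,-0.25,1],[0,0,1,0,0,-0.25,1],[0,0,1,0,0,-0.25,1],[0,0,1,0,0,-0.25,1],[0,0,1,0,0,-0.25,1],[0,0,1,0,0,-0.25,1],[0,0,1,0,0,-0.25,1],[0,0,1,0,0,-0.25,1],[0,0,1,0,0,-0.25,1],[0,0,1,0,0,-0.25,1],[0,0,0.5,0,0,-0.25,1]]}}

```text
time_s: 1.43
tcp_pos: [141.7, 601.6, 263.9]
tcp_rot: [[0.999, 0.037, -0.009], [0.036, -0.999, -0.024], [-0.01, 0.023, -1.0]]
force: [0.0, 0.6, -0.7]
grip_width: 1.1
```

```bash
cat >> h.py <<'E'
D=np.array([.9952,.098,0]);N=np.array([-.098,.9952,0]);M0=np.array([519.8,134.9,12.])
def plate(i,x,z,y=0): # i=0..5 from +y to -y; local x,y ; world z
    p=M0+N*(46*(2.5-i)+y)+D*x; p[2]=z; return p
def go(target,ang=5.63,s=None):
    """print units needed in tool frame to reach target with tool x at azimuth ang, tool down"""
    s=s or sense(); R=np.array(s["tcp_rot"]);p=np.array(s["tcp_pos"])
    a=np.radians(ang);c,q=np.cos(a),np.sin(a);T=np.array([[c,q,0],[q,-c,0],[0,0,-1]])
    from scipy.spatial.transform import Rotation as Ro
    rv=Ro.from_matrix(R.T@T).as_rotvec()/.08; sh=(R.T@(np.array(target)-p))/20
    print("t",round(s["time_s"],2),"tcp",p.round(1),"az",np.degrees(np.arctan2(R[1,0],R[0,0])).round(1),"F",np.round(s["force"],2),"w",round(s["grip_width"],1),"turn",rv.round(2),"shift",sh.round(2))
E
python3 - <<'E'
from h import *
go((420,350,270)); print(sense()["joint_positions"].round(2))
E
```

```text
t 1.43 tcp [141.7 601.6 263.9] az 2.1 F [ 0.04  0.61 -0.75] w 1.1 turn [ 0.29  0.13 -0.77] shift [13.44 13.08 -0.13]
[ 1.21  0.19  1.43 -0.    1.54  1.18]
```

Emit:
{"api": "jog_arm", "payload": {"deltas": [[0.02,0.01,-0.06,0.96,0.93,0,1],[0.02,0.01,-0.06,0.96,0.93,0,1],[0.02,0.01,-0.06,0.96,0.93,0,1],[0.02,0.01,-0.06,0.96,0.93,0,1],[0.02,0.01,-0.06,0.96,0.93,0,1],[0.02,0.01,-0.06,0.96,0.93,0,1],[0.02,0.01,-0.06,0.96,0.93,0,1],[0.02,0.01,-0.06,0.96,0.93,0,1],[0.02,0.01,-0.06,0.96,0.93,0,1],[0.02,0.01,-0.06,0.96,0.93,0,1],[0.02,0.01,-0.06,0.96,0.93,0,1],[0.02,0.01,-0.06,0.96,0.93,0,1],[0.02,0.01,-0.06,0.96,0.93,0,1],[0.02,0.01,-0.06,0.96,0.93,0,1]]}}

```text
time_s: 2.6
tcp_pos: [432.4, 350.3, 259.0]
tcp_rot: [[0.993, 0.114, -0.007], [0.114, -0.993, -0.006], [-0.008, 0.005, -1.0]]
force: [0.2, 1.1, -0.2]
grip_width: 0.4
```

Emit:
{"api": "jog_arm", "payload": {"deltas": [[0,0,0,-0.15,1,0,1],[0,0,0,-0.15,1,0,1],[0,0,0,-0.15,1,0,1],[0,0,0,-0.15,1,0,1],[0,0,0,-0.15,1,0,1],[0,0,0,-0.15,1,0,1],[0,0,0,-0.15,1,0,1],[0,0,0,-0.15,1,0,1],[0,0,0,-0.15,1,0,1],[0,0,0,-0.15,1,0,1],[0,0,0,-0.15,1,0,1],[0,0,0,-0.15,1,0,1],[0,0,0,-0.15,1,0,1],[0,0,0,-0.15,1,0,1],[0,0,0,-0.15,1,0,1],[0,0,0,-0.15,1,0,1],[0,0,0,-0.15,1,0,1],[0,0,0,-0.15,1,0,1],[0,0,0,-0.15,1,0,1],[0,0,0,-0.15,1,0,1]]}}

```text
time_s: 4.27
tcp_pos: [412.9, -75.4, 252.8]
tcp_rot: [[0.994, 0.112, -0.021], [0.111, -0.994, -0.009], [-0.022, 0.007, -1.0]]
force: [-0.7, -0.1, -0.4]
grip_width: 0.3
```

Run:
```python
from h import *
go((395,-204,245))
```

```text
t 4.27 tcp [412.9 -75.4 252.8] az 6.4 F [-0.67 -0.1  -0.36] w 0.3 turn [0.09 0.28 0.17] shift [-1.6   6.29  0.47]
```

Emit:
{"api": "jog_arm", "payload": {"deltas": [[0.01,0.03,0.02,-0.25,0.9,0,1],[0.01,0.03,0.02,-0.25,0.9,0,1],[0.01,0.03,0.02,-0.25,0.9,0,1],[0.01,0.03,0.02,-0.25,0.9,0,1],[0.01,0.03,0.02,-0.25,0.9,0,1],[0.01,0.03,0.02,-0.25,0.9,0,1],[0.01,0.03,0.02,-0.1,0.5,0,1],[0,0,0,0,0.2,0.6,1],[0,0,0,0,0,0.6,1],[0,0,0,0,0,0.6,1],[0,0,0,0,0,0.4,1],[0,0,0,0,0,0.2,1],[0,0,0,0,0,0,1]]}}

```text
time_s: 5.35
tcp_pos: [388.8, -205.0, 195.3]
tcp_rot: [[0.995, 0.096, -0.012], [0.096, -0.995, 0.005], [-0.012, -0.006, -1.0]]
force: [-1.1, -0.2, 0.9]
grip_width: 0.5
```

Run:
```python
from h import *
go((395,-204,206)); go((541,-214,210))
```

```text
t 5.35 tcp [ 388.8 -205.   195.3] az 5.5 F [-1.08 -0.17  0.87] w 0.5 turn [-0.07  0.14 -0.02] shift [ 0.31 -0.02 -0.54]
t 5.35 tcp [ 388.8 -205.   195.3] az 5.5 F [-1.08 -0.17  0.87] w 0.5 turn [-0.07  0.14 -0.02] shift [ 7.52  1.17 -0.83]
```

Emit:
{"api": "jog_arm", "payload": {"deltas": [[0,0.03,0,0.4,0.06,-0.3,1],[0,0.03,0,0.4,0.06,-0.3,1],[0,0.03,0,0.4,0.06,0,1],[0,0.03,0,0.4,0.06,0,1],[0,0,0,0.4,0.06,0,1],[0,0,0,0.4,0.06,0,1],[0,0,0,0.4,0.06,0,1],[0,0,0,0.4,0.06,0,1],[0,0,0,0.4,0.06,0,1],[0,0,0,0.4,0.06,0,1],[0,0,0,0.4,0.06,0,1],[0,0,0,0.4,0.06,0,1],[0,0,0,0.4,0.06,0,1]]}}

```text
time_s: 6.43
tcp_pos: [507.0, -209.9, 210.0]
tcp_rot: [[0.995, 0.098, 0.002], [0.098, -0.995, 0.004], [0.002, -0.004, -1.0]]
force: [-0.3, 0.1, 0.8]
grip_width: 0.4
```

Run:
```python
from h import *
go((541,-214,210)); c=grab("scene","sc1.png")
cv2.imwrite("pics/sc1c.png",c["frame"][130:430,50:450])
```

```text
t 6.43 tcp [ 507.  -209.9  210. ] az 5.6 F [-0.34  0.13  0.76] w 0.4 turn [-0.05 -0.03  0.  ] shift [ 1.67  0.37 -0.  ]
```

View pics/sc1c.png

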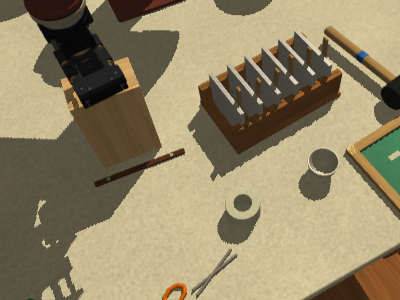

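The box is tilting slightly under the gripper, with its foot near the stop at about (130,165) in the crop. I'll keep pushing.

Emit:
{"api": "jog_arm", "payload": {"deltas": [[0,0,0,0.35,0.05,0,1],[0,0,0,0.35,0.05,0,1],[0,0,0,0.35,0.05,0,1],[0,0,0,0.35,0.05,0,1],[0,0,0,0.35,0.05,0,1],[0,0,0,0.35,0.05,0,1],[0,0,0,0.35,0.05,0,1],[0,0,0,0,0,0,1],[0,0,0,0,0,0,1],[0,0,0,0,0,0,1],[0,0,0,0,0,0,1],[0,0,0,0,0,0,1],[0,0,0,0,0,0,1]]}}

```text
time_s: 7.57
tcp_pos: [562.8, -212.2, 209.4]
tcp_rot: [[0.995, 0.099, 0.001], [0.099, -0.995, 0.005], [0.002, -0.004, -1.0]]
force: [-0.3, -0.2, -0.1]
grip_width: 0.2
```

Run:
```python
from h import *
go((541,-214,210)); c=grab("scene","sc2.png")
cv2.imwrite("pics/sc2c.png",c["frame"][130:430,50:450])
```

```text
t 7.57 tcp [ 562.8 -212.2  209.4] az 5.7 F [-0.32 -0.21 -0.15] w 0.2 turn [-0.05 -0.02  0.01] shift [-1.09 -0.02 -0.03]
```

View pics/sc2c.png

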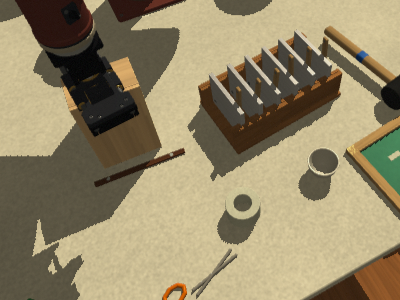

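Run:
```python
from h import *
c=grab("scene","sc3.png");p=sense()["tcp_pos"]
print(proj(c,p),proj(c,p+[0,0,70]))
t=grab("top","top3.png");print(proj(t,p),proj(t,p+[0,0,70]))
a=c["frame"][130:380,50:300].copy();b=t["frame"][180:430,380:630].copy()
q=proj(c,p)-[50,130];cv2.circle(a,tuple(q.astype(int)),3,(0,0,255),-1)
q=proj(t,p)-[380,180];cv2.circle(b,tuple(q.astype(int)),3,(0,0,255),-1)
cv2.imwrite("pics/v3.png",cv2.resize(np.hstack([a,b]),None,fx=1.6,fy=1.6))
```

```text
[162.96855192 251.07347818] [151.38829308 227.80947503]
[492.52345873 249.28240092] [510.93254835 243.20872564]
```

View pics/v3.png

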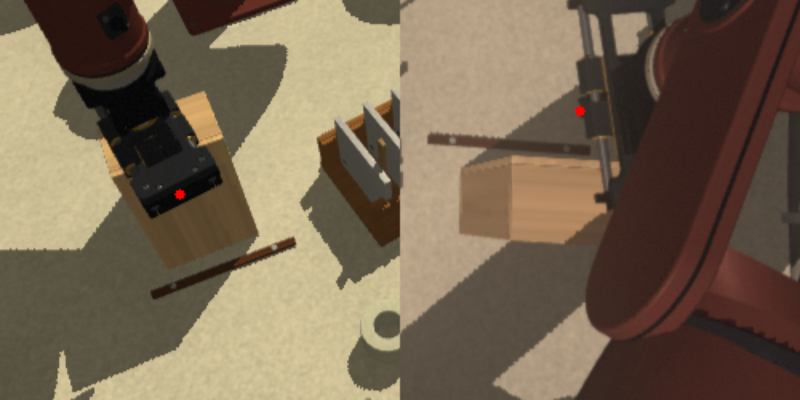

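Run:
```python
from h import *
w=grab("wrist","w3.png")["frame"]
ims=[cv2.imread("pics/"+n)[175:315,95:255] for n in("scene0.png","sc1.png","sc3.png")]
r=np.hstack([cv2.resize(i,(266,233)) for i in ims])
cv2.imwrite("pics/v4.png",np.vstack([r,cv2.resize(np.hstack([w,cv2.imread("pics/top3.png")]),(798,300))]))
print(sense()["force"])
```

```text
[ 0.62107534 -0.08695242  0.44390649]
```

View pics/v4.png

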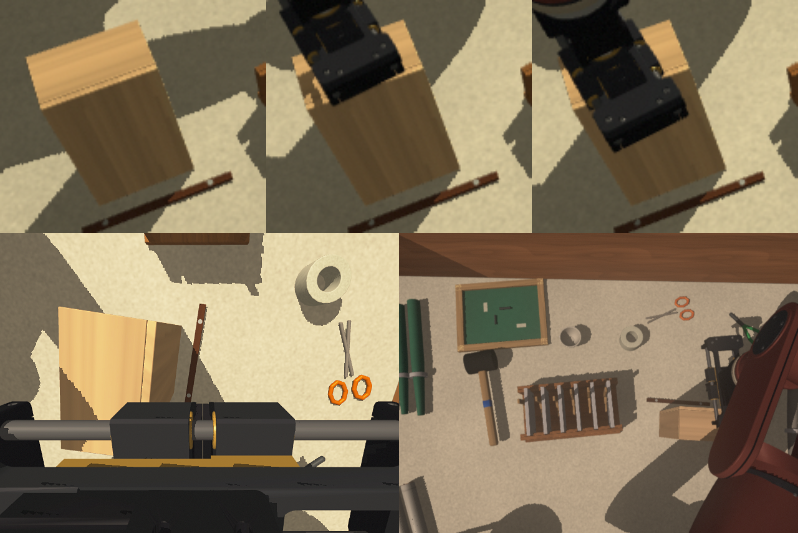

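Run:
```python
from h import *
w=grab("wrist");p=sense()["tcp_pos"]
print("cam",(-w["R"].T@w["t"]).round(), w["R"].round(2).tolist(),w["f"])
print("tcp",proj(w,p),proj(w,p+[0,0,40]))
for q in((435,-266,220),(438,-139,220),(516,-141,220),(513,-270,220),(513,-270,0),(516,-141,0)): print(q,proj(w,q).round())
k=399/640; 
for u,v in((60,308-233),(182,322-233),(155,310-233)): print("seen",u/k,v/k*480*k/300, ray(w,u/k,v*1.6,220).round(),ray(w,u/k,v*1.6,0).round())
```

```text
cam [ 556. -144.  399.] [[1.0, 0.1, 0.0], [0.1, -0.96, 0.25], [0.03, -0.25, -0.97]] 339.239895273628
tcp [324.77625316 272.5116806 ] [325.01867442 301.07418887]
(435, -266, 220) [100. 344.]
(438, -139, 220) [ 90. 118.]
(516, -141, 220) [246. 139.]
(513, -270, 220) [232. 361.]
(513, -270, 0) [279. 255.]
(516, -141, 0) [289. 147.]
seen 96.24060150375941 120.0 [ 441. -140.  220.] [ 300. -134.    0.]
seen 291.9298245614035 142.40000000000003 [ 539. -141.  220.] [ 519. -136.    0.]
seen 248.6215538847118 123.2 [ 517. -134.  220.] [ 469. -120.    0.]
```

Emit:
{"api": "jog_arm", "payload": {"deltas": [[0,0,0,0,0,-1,1],[0,0,0,0,0,-1,1],[0,0,0,0,0,-1,1],[0,0,0,-1,0,0,1],[0,0,0,-1,0,0,1],[0,0,0,-1,0,0,1],[0,0,0,-1,0,0,1],[0,0,0,-1,0,0,1],[0,0,0,-1,0,0,1],[0,0,0,-1,0,0,1],[0,0,0,-0.8,0,0,1],[0,0,0,0,0,0,1]]}}

```text
time_s: 8.82
tcp_pos: [401.3, -227.9, 271.9]
tcp_rot: [[0.995, 0.101, 0.002], [0.101, -0.995, 0.003], [0.002, -0.003, -1.0]]
force: [1.1, -0.8, -0.2]
grip_width: 0.8
```

Run:
```python
from h import *
go((388,-204,190))
```

```text
t 8.82 tcp [ 401.3 -227.9  271.9] az 5.8 F [ 1.09 -0.8  -0.22] w 0.8 turn [-0.04 -0.03  0.03] shift [-0.55 -1.24  4.1 ]
```

Emit:
{"api": "jog_arm", "payload": {"deltas": [[0,0,0,-0.25,-0.6,0.8,1],[0,0,0,-0.25,-0.6,0.8,1],[0,0,0,0,0,0.8,1],[0,0,0,0,0,0.8,1],[0,0,0,0,0,0.6,1],[0,0,0,0,0,0.3,1],[0,0,0,0,0,0,1],[0,0,0,0,0,0,1]]}}

```text
time_s: 9.48
tcp_pos: [393.3, -205.0, 189.9]
tcp_rot: [[0.995, 0.098, 0.011], [0.098, -0.995, -0.001], [0.01, 0.002, -1.0]]
force: [0.8, -0.4, -0.3]
grip_width: 0.6
```

Run:
```python
from h import *
go((388,-204,190)); c=grab("scene"); d=cv2.absdiff(c["frame"],cv2.imread("pics/scene0.png")).max(2)
print((d[230:310,150:215]>30).mean())
```

```text
t 9.48 tcp [ 393.3 -205.   189.9] az 5.6 F [ 0.78 -0.43 -0.26] w 0.6 turn [ 0.03 -0.13 -0.  ] shift [-0.26 -0.07 -0.01]
0.04807692307692308
```

Emit:
{"api": "jog_arm", "payload": {"deltas": [[0,0,0,0.4,0.06,0,1],[0,0,0,0.4,0.06,0,1],[0,0,0,0.4,0.06,0,1],[0,0,0,0.4,0.06,0,1],[0,0,0,0.4,0.06,0,1],[0,0,0,0.4,0.06,0,1],[0,0,0,0.4,0.06,0,1]]}}

```text
time_s: 10.12
tcp_pos: [457.9, -209.8, 194.8]
tcp_rot: [[0.995, 0.097, 0.017], [0.097, -0.995, -0.005], [0.016, 0.007, -1.0]]
force: [-0.4, -0.7, -0.2]
grip_width: 0.5
```

Emit:
{"api": "jog_arm", "payload": {"deltas": [[0,0,0,0.3,0.05,0,1],[0,0,0,0.3,0.05,0,1]]}}

```text
time_s: 10.28
tcp_pos: [472.1, -210.6, 194.9]
tcp_rot: [[0.995, 0.098, 0.016], [0.098, -0.995, -0.005], [0.016, 0.006, -1.0]]
force: [-0.1, 0.4, 0.3]
grip_width: 0.4
```

Run:
```python
from h import *
go((530,-212,190)); c=grab("scene","sc5.png"); d=cv2.absdiff(c["frame"],cv2.imread("pics/scene0.png")).max(2)
print((d[230:310,150:215]>30).mean()); cv2.imwrite("pics/v5.png",cv2.resize(c["frame"][160:330,80:270],None,fx=2.5,fy=2.5))
```

```text
t 10.28 tcp [ 472.1 -210.6  194.9] az 5.6 F [-0.13  0.38  0.26] w 0.4 turn [ 0.08 -0.2  -0.01] shift [2.87 0.35 0.29]
0.04788461538461539
```

View pics/v5.png

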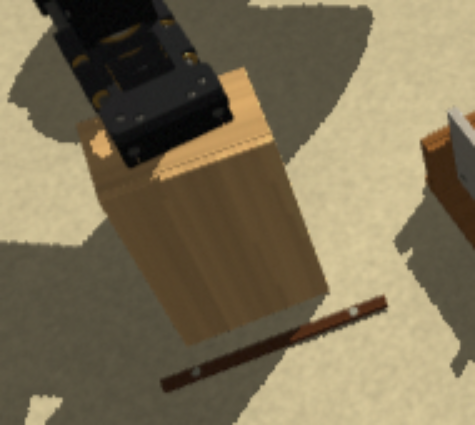

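Run:
```python
from h import *
w=grab("wrist","w6.png");s=sense();p=s["tcp_pos"]
print(proj(w,p),[proj(w,p+[0,0,k]).round() for k in(20,40,60)])
im=w["frame"]
for q in((435,-266,220),(438,-139,220),(516,-141,220),(513,-270,220)): cv2.circle(im,tuple(int(v) for v in proj(w,q)),3,(0,0,255),1)
cv2.circle(im,tuple(int(v) for v in proj(w,p)),3,(255,0,0),1)
cv2.imwrite("pics/v6.png",im)
```

```text
[323.37894553 272.29067335] [array([324., 285.]), array([325., 302.]), array([325., 322.])]
```

View pics/v6.png

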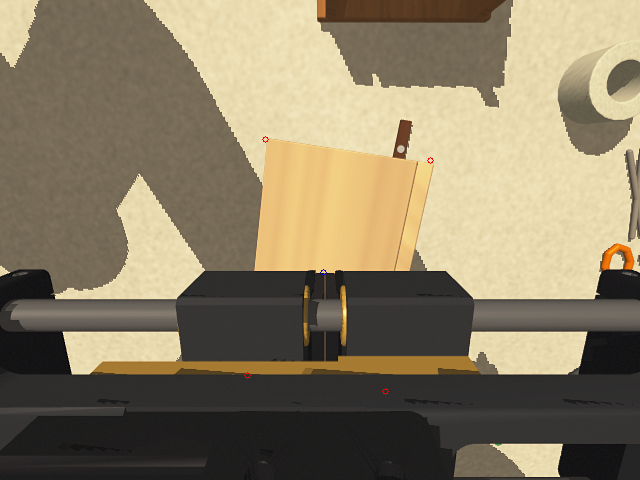

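Emit:
{"api": "jog_arm", "payload": {"deltas": [[0,0,0,0,0,0.2,1],[0,0,0,0,0,0.2,1],[0,0,0,0,0,0,1]]}}

```text
time_s: 10.63
tcp_pos: [475.4, -211.7, 194.5]
tcp_rot: [[0.995, 0.098, 0.025], [0.099, -0.995, -0.009], [0.024, 0.011, -1.0]]
force: [-0.6, 0.9, -0.4]
grip_width: 0.5
```

Emit:
{"api": "jog_arm", "payload": {"deltas": [[0,0,0,0,0,0.2,1],[0,0,0,0,0,0.2,1],[0,0,0,0,0,0,1]]}}

```text
time_s: 10.88
tcp_pos: [478.3, -213.2, 194.3]
tcp_rot: [[0.995, 0.098, 0.035], [0.099, -0.995, -0.014], [0.033, 0.017, -0.999]]
force: [-0.0, 0.6, 0.2]
grip_width: 0.3
```

Emit:
{"api": "jog_arm", "payload": {"deltas": [[0,0,0,0,0,0.2,1],[0,0,0,0,0,0.2,1],[0,0,0,0,0,0,1]]}}

```text
time_s: 11.13
tcp_pos: [481.7, -214.9, 194.3]
tcp_rot: [[0.994, 0.098, 0.045], [0.099, -0.995, -0.019], [0.043, 0.024, -0.999]]
force: [-0.1, 0.7, 0.0]
grip_width: 0.8
```

Run:
```python
from h import *
s=sense(); print(s["joint_positions"].round(3),s["joint_torque"].round(1),s["tcp_pos"],s["force"],s["moment"])
```

```text
[-0.575 -0.059  1.824  0.009  1.327 -0.676] [  0.1 -36.7 -39.7   0.2  -0.    0. ] [ 481.67740546 -214.91191482  194.3417015 ] [-0.14033213  0.72533998  0.01854268] [-0.09546885  0.07175655  0.03804583]
```

Emit:
{"api": "jog_arm", "payload": {"deltas": [[0,0,0,0,0,-0.5,1],[0,0,0,0,0,-0.5,1],[0,0,0,0,0,-0.5,1],[0,0,0,0,0,-0.5,1],[0,0,0,0,0,0,1],[0,0,0,0,0,0,1]]}}

```text
time_s: 11.63
tcp_pos: [477.4, -213.6, 234.4]
tcp_rot: [[0.994, 0.097, 0.04], [0.098, -0.995, -0.017], [0.039, 0.021, -0.999]]
force: [-0.2, -0.3, -0.4]
grip_width: 0.8
```

Emit:
{"api": "jog_arm", "payload": {"deltas": [[0,0,0,0,0,0.5,1],[0,0,0,0,0,0.5,1],[0,0,0,0,0,0,1],[0,0,0,0,0,0,1]]}}

```text
time_s: 11.97
tcp_pos: [477.6, -213.6, 210.5]
tcp_rot: [[0.995, 0.097, 0.038], [0.097, -0.995, -0.016], [0.037, 0.02, -0.999]]
force: [0.1, -0.5, 0.2]
grip_width: 0.7
```

Run:
```python
from h import *
go((472,-209,195)); w=grab("wrist","w7.png")["frame"]; c=grab("scene","sc7.png")["frame"]
cv2.imwrite("pics/v7.png",np.hstack([cv2.resize(w,(426,320)),cv2.resize(c[160:330,80:300],(414,320))]))
```

```text
t 11.97 tcp [ 477.6 -213.6  210.5] az 5.6 F [ 0.07 -0.52  0.2 ] w 0.7 turn [ 0.25 -0.46 -0.01] shift [-0.28 -0.27  0.76]
```

View pics/v7.png

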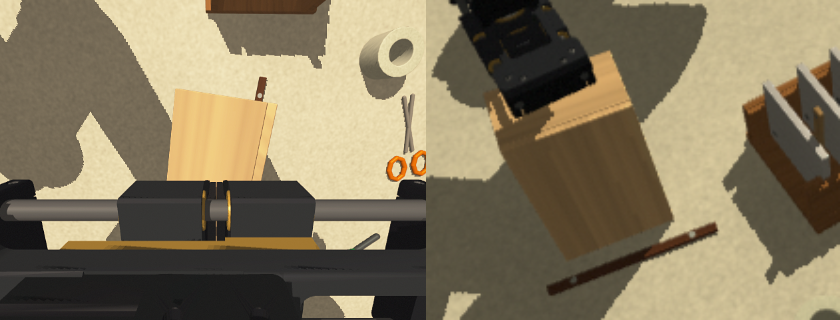

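Run:
```python
from h import *
import pickle
t=pickle.load(open("top0.pkl","rb"));s=pickle.load(open("scene0.pkl","rb"))
def tri(obs):
    A=[];b=[]
    for c,(u,v) in obs:
        P=np.hstack([c["R"],c["t"][:,None]]);x=(u-c["cx"])/c["f"];y=(v-c["cy"])/c["f"]
        for r in(x*P[2]-P[0],y*P[2]-P[1]):A.append(r[:3]);b.append(-r[3])
    return np.linalg.lstsq(np.array(A),np.array(b),rcond=None)[0].round(1)
f=lambda x,y:(x/2.6+100,y/2.6+150)
print("+x+y",tri([(t,(450,279)),(s,f(233,170))]))
print("+x-y",tri([(t,(534,281)),(s,f(52,236))]))
print("-x-y",tri([(t,(534,333)),(s,f(28,154))]))
print("-x+y",tri([(t,(450,331)),(s,f(202,98))]))
# rack plate ends and pot
g=lambda x,y:(x/4+179.6,y/4+224.6)
print("plateA far",tri([(t,g(92,95)),(s,f(722,118))]), "plateF far",tri([(t,g(621,46)),(s,f(494,238))]))
```

```text
+x+y [ 515.4 -142.7  216.5]
+x-y [ 513.1 -271.6  219.3]
-x-y [ 435.  -267.   220.4]
-x+y [ 437.5 -140.3  214.5]
plateA far [570.5 251.9 109.1] plateF far [593.7  24.1 115.9]
```

Emit:
{"api": "jog_arm", "payload": {"deltas": [[0,0,0,0,0,0.2,1],[0,0,0,0,0,0.2,1],[0,0,0,0,0,0,1]]}}

```text
time_s: 12.32
tcp_pos: [478.0, -213.8, 202.1]
tcp_rot: [[0.995, 0.097, 0.039], [0.098, -0.995, -0.016], [0.037, 0.02, -0.999]]
force: [-0.7, 0.2, -1.2]
grip_width: 0.6
```

Emit:
{"api": "jog_arm", "payload": {"deltas": [[0,0,0,0,0,0.2,1],[0,0,0,0,0,0.2,1],[0,0,0,0,0,0,1]]}}

```text
time_s: 12.57
tcp_pos: [478.5, -214.0, 193.4]
tcp_rot: [[0.995, 0.097, 0.039], [0.098, -0.995, -0.016], [0.037, 0.02, -0.999]]
force: [-1.1, 0.3, -0.8]
grip_width: 0.5
```

Emit:
{"api": "jog_arm", "payload": {"deltas": [[0,0,0,0,0,0.25,1],[0,0,0,0,0,0.25,1],[0,0,0,0,0,0.25,1]]}}

```text
time_s: 12.82
tcp_pos: [486.5, -216.1, 193.8]
tcp_rot: [[0.994, 0.097, 0.058], [0.099, -0.995, -0.023], [0.055, 0.029, -0.998]]
force: [-4.3, 6.4, 22.4]
grip_width: 0.2
```

Run:
```python
from h import *
s=sense(); print(s["joint_positions"].round(3),s["joint_torque"].round(1),s["force"],s["moment"],pinch_z)
```

```text
[-0.575 -0.058  1.825  0.013  1.313 -0.676] [ -2.4 -24.8 -30.   -1.2  -2.2  -0. ] [-4.34077529  6.37902664 22.38913993] [1.12278201 0.73525564 0.02308535] 18.700000000000003
```

Emit:
{"api": "jog_arm", "payload": {"deltas": [[0,0,0,0,0,-1,1],[0,0.3,0,0,0,-1,1],[0,0.3,0,-1,0,-0.5,1],[0,0.2,0,-1,0,0,1],[0,0,0,-1,0,0,1],[0,0,0,-1,-0.2,0,1],[0,0,0,-0.6,-0.2,0,1],[0,0,0,0,0,0,1]]}}

```text
time_s: 13.48
tcp_pos: [391.8, -217.3, 240.1]
tcp_rot: [[0.986, 0.1, 0.134], [0.104, -0.994, -0.023], [0.131, 0.037, -0.991]]
force: [1.0, -0.6, -0.5]
grip_width: 0.5
```

Run:
```python
from h import *
go((388,-204,165))
```

```text
t 13.48 tcp [ 391.8 -217.3  240.1] az 6.0 F [ 0.98 -0.65 -0.49] w 0.5 turn [ 0.46 -1.64  0.05] shift [-0.61 -0.82  3.68]
```

Emit:
{"api": "jog_arm", "payload": {"deltas": [[0.2,-0.6,0,0,-0.4,0,1],[0.2,-0.6,0,0,-0.3,0,1],[0.05,-0.4,0,0,0,0,1],[0,0,0,0,0,0.9,1],[0,0,0,0,0,0.9,1],[0,0,0,0,0,0.8,1],[0,0,0,0,0,0.6,1],[0,0,0,0,0,0.2,1],[0,0,0,0,0,0,1]]}}

```text
time_s: 14.23
tcp_pos: [396.6, -205.3, 171.8]
tcp_rot: [[0.995, 0.101, 0.006], [0.101, -0.995, -0.006], [0.006, 0.007, -1.0]]
force: [-0.0, 0.5, 0.2]
grip_width: 0.1
```

Run:
```python
from h import *
go((388,-204,165))
```

```text
t 14.23 tcp [ 396.6 -205.3  171.8] az 5.8 F [-0.01  0.49  0.18] w 0.1 turn [ 0.08 -0.07  0.04] shift [-0.42 -0.11  0.34]
```

Emit:
{"api": "jog_arm", "payload": {"deltas": [[0,0,0,0.35,0.06,0.1,1],[0,0,0,0.35,0.06,0.1,1],[0,0,0,0.35,0.06,0.1,1],[0,0,0,0.35,0.06,0,1],[0,0,0,0.35,0.06,0,1],[0,0,0,0.35,0.06,0,1]]}}

```text
time_s: 14.73
tcp_pos: [445.1, -209.9, 169.0]
tcp_rot: [[0.995, 0.1, 0.01], [0.1, -0.995, -0.009], [0.009, 0.01, -1.0]]
force: [-1.8, 0.0, 0.6]
grip_width: 0.7
```

Emit:
{"api": "jog_arm", "payload": {"deltas": [[0,0,0,0.35,0.06,0,1],[0,0,0,0.35,0.06,0,1],[0,0,0,0.35,0.06,0,1]]}}

```text
time_s: 14.98
tcp_pos: [469.6, -211.8, 170.0]
tcp_rot: [[0.995, 0.101, 0.012], [0.101, -0.995, -0.01], [0.011, 0.011, -1.0]]
force: [-0.3, 0.3, 0.3]
grip_width: 0.7
```

Run:
```python
from h import *
go((530,-212,170)); c=grab("scene","sc8.png");t=grab("top","top8.png")
cv2.imwrite("pics/v8.png",np.hstack([cv2.resize(c["frame"][160:330,80:290],(400,324)),cv2.resize(t["frame"][200:400,380:620],(389,324))]))
```

```text
t 14.98 tcp [ 469.6 -211.8  170. ] az 5.8 F [-0.33  0.34  0.25] w 0.7 turn [ 0.14 -0.13  0.03] shift [3.   0.31 0.04]
```

View pics/v8.png

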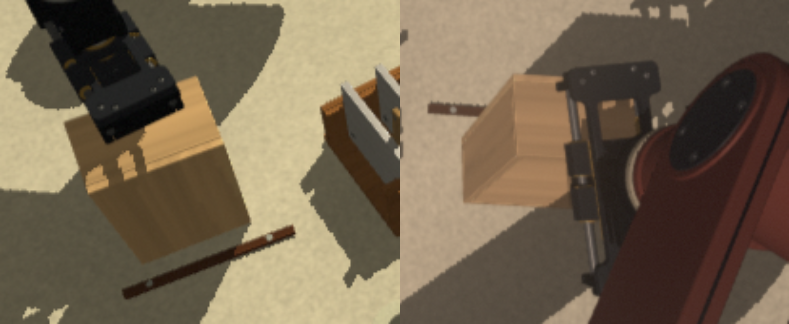

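The box is now tipping about its far foot: its top face has shifted by 30 mm or so. I'll keep going.

Emit:
{"api": "jog_arm", "payload": {"deltas": [[0,0,0,0.35,0.06,0,1],[0,0,0,0.35,0.06,0,1],[0,0,0,0.35,0.06,0,1],[0,0,0,0.35,0.06,0,1],[0,0,0,0.35,0.06,0,1],[0,0,0,0.35,0.06,0,1],[0,0,0,0.35,0.06,0,1],[0,0,0,0,0,0,1],[0,0,0,0,0,0,1],[0,0,0,0,0,0,1]]}}

```text
time_s: 15.92
tcp_pos: [524.9, -215.3, 169.8]
tcp_rot: [[0.995, 0.101, 0.011], [0.101, -0.995, -0.009], [0.01, 0.01, -1.0]]
force: [-0.3, 1.1, -0.0]
grip_width: 0.4
```

Run:
```python
from h import *
go((530,-212,170)); c=grab("scene","sc9.png");t=grab("top","top9.png"); a=cv2.imread("pics/top0.png")
d=(cv2.absdiff(t["frame"],a).max(2)>40).astype(np.uint8)[:,380:]
k,l,s,ce=cv2.connectedComponentsWithStats(d)
print([(x[:5]+[380,0,0,0,0]).tolist() for x in s[1:] if x[4]>150])
# wood in shade/light: saturation mask for box
def wood(im):
    h=cv2.cvtColor(im,cv2.COLOR_BGR2HSV); return ((h[...,0]>8)&(h[...,0]<20)&(h[...,1]>85)&(h[...,2]>90)).astype(np.uint8)
for im in(a,t["frame"]):
    m=wood(im)[180:420,380:640];k,l,s,ce=cv2.connectedComponentsWithStats(m);print([(x+[380,180,0,0,0]).tolist() for x in s[1:] if x[4]>150])
```

```text
t 15.92 tcp [ 524.9 -215.3  169.8] az 5.8 F [-0.26  1.12 -0.04] w 0.4 turn [ 0.13 -0.12  0.04] shift [ 0.27 -0.14 -0.01]
[[417, 119, 223, 361, 49239], [380, 329, 67, 58, 2055], [380, 381, 106, 99, 4647]]
[[417, 277, 118, 58, 6111]]
[[414, 180, 87, 106, 7064]]
```

Emit:
{"api": "jog_arm", "payload": {"deltas": [[0,0,0,-1,0,0,1],[0,0,0,-1,0,-1,1],[0,0,0,0,0,-1,1],[0,0,0,0,0,-1,1],[0,0,0,0,-1,-0.8,1],[0,0,0,0,-1,0,1],[0,0,0,0,-1,0,1],[0,0,0,0,-1,0,1],[0,0,0,0,-1,0,1],[0,0,0,0,-1,0,1],[0,0,0,0,-1,0,1],[0,0,0,0,-1,0,1],[0,0,0,0,-1,0,1],[0,0,0,0,-1,0,1],[0,0,0,0,-1,0,1],[0,0,0,0,-1,0,1],[0,0,0,0,-1,0,1],[0,0,0,0,-1,0,1],[0,0,0,0,-1,0,1],[0,0,0,0,0,0,1]]}}

```text
time_s: 17.68
tcp_pos: [444.9, 90.7, 247.5]
tcp_rot: [[0.996, 0.091, 0.016], [0.091, -0.996, -0.01], [0.015, 0.012, -1.0]]
force: [-0.4, 0.3, -0.7]
grip_width: 0.4
```

Run:
```python
from h import *
go(plate(0,30,260,11.5)); c=grab("scene","sc10.png");t=grab("top","top10.png");w=grab("wrist","w10.png")
cv2.imwrite("pics/v10.png",np.vstack([np.hstack([cv2.resize(c["frame"],(400,300)),cv2.resize(t["frame"],(400,300))]),np.hstack([cv2.resize(w["frame"],(400,300)),cv2.resize(t["frame"][130:310,380:620],(400,300))])]))
```

```text
t 17.68 tcp [444.9  90.7 247.5] az 5.2 F [-0.38  0.26 -0.67] w 0.4 turn [ 0.15 -0.19 -0.09] shift [ 5.39 -8.19 -0.64]
```

View pics/v10.png

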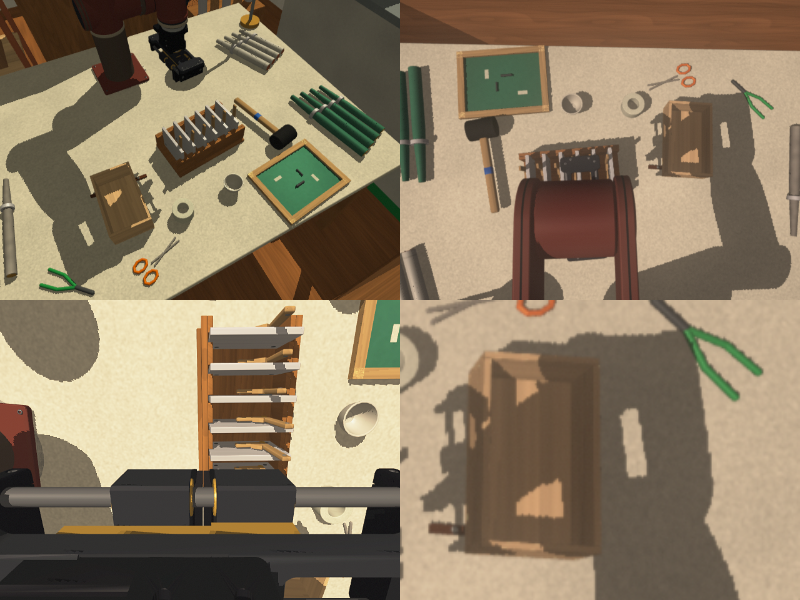

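Emit:
{"api": "jog_arm", "payload": {"deltas": [[0.02,-0.02,-0.01,0.55,-0.85,0,-0.15],[0.02,-0.02,-0.01,0.55,-0.85,0,-0.15],[0.02,-0.02,-0.01,0.55,-0.85,0,-0.15],[0.02,-0.02,-0.01,0.55,-0.85,0,-0.15],[0.02,-0.02,-0.01,0.55,-0.85,0,-0.15],[0.02,-0.02,-0.01,0.55,-0.85,0,-0.15],[0.02,-0.02,-0.01,0.55,-0.85,0,-0.15],[0.02,-0.02,-0.01,0.55,-0.85,0,-0.15],[0,0,0,0.2,-0.4,0,-0.15],[0,0,0,0,0,0,-0.15],[0,0,0,0,0,0,-0.15]]}}

```text
time_s: 18.75
tcp_pos: [532.4, 230.2, 246.1]
tcp_rot: [[0.997, 0.078, 0.002], [0.078, -0.997, -0.007], [0.002, 0.007, -1.0]]
force: [0.4, 0.2, -0.4]
grip_width: 49.8
```

Run:
```python
from h import *
go(plate(0,32,135,11.5)); w=grab("wrist","w11.png")
for i in range(6): print(i,proj(w,plate(i,30,157,11.5)).round(),proj(w,plate(i,65,112,0)).round(),proj(w,plate(i,-65,112,0)).round())
t=pickle=None
t=grab("top","top11.png")
for p in((431,161),(500,165),(420,280),(498,284)): print("rim",ray(t,*p,82).round())
```

```text
t 18.75 tcp [532.4 230.2 246.1] az 4.5 F [ 0.44  0.21 -0.39] w 49.8 turn [ 0.09 -0.02 -0.26] shift [ 0.46 -1.69  5.54]
0 [334. 196.] [369. 201.] [233. 204.]
1 [334. 250.] [368. 248.] [237. 250.]
2 [335. 300.] [368. 291.] [241. 293.]
3 [335. 345.] [367. 331.] [245. 333.]
4 [336. 388.] [367. 368.] [248. 370.]
5 [336. 427.] [366. 403.] [251. 406.]
rim [ 743. -153.   82.]
rim [ 737. -282.   82.]
rim [ 522. -127.   82.]
rim [ 516. -268.   82.]
```

Emit:
{"api": "jog_arm", "payload": {"deltas": [[0,0,-0.08,0.1,-0.6,0.3,-0.15],[0,0,-0.08,0.1,-0.6,0.6,-0.15],[0,0,-0.08,0.1,-0.4,0.8,-0.15],[0,0,0,0.1,-0.1,0.9,-0.15],[0,0,0,0,0,0.9,-0.15],[0,0,0,0,0,0.9,-0.15],[0,0,0,0,0,0.5,-0.15],[0,0,0,0,0,0.3,-0.15],[0,0,0,0,0,0,-0.15],[0,0,0,0,0,0,-0.15]]}}

```text
time_s: 19.68
tcp_pos: [535.4, 268.3, 133.4]
tcp_rot: [[0.995, 0.098, 0.003], [0.098, -0.995, -0.006], [0.002, 0.006, -1.0]]
force: [0.5, 0.5, 0.1]
grip_width: 50.2
```

Run:
```python
from h import *
go(plate(0,32,135,11.5))
```

```text
t 19.68 tcp [535.4 268.3 133.4] az 5.6 F [0.49 0.48 0.07] w 50.2 turn [ 0.07 -0.03 -0.  ] shift [ 0.17  0.24 -0.08]
```

Emit:
{"api": "jog_arm", "payload": {"deltas": [[0,0,0,0.3,0.24,0,-0.15],[0,0,0,0.3,0,0,-0.15],[0,0,0,0.3,0,0,-0.15],[0,0,0,0.3,0,0,-0.15],[0,0,0,0.3,0,0,-0.15],[0,0,0,0.25,0,0,-0.15],[0,0,0,0.2,0,0,-0.15]]}}

```text
time_s: 20.27
tcp_pos: [582.2, 267.9, 139.2]
tcp_rot: [[0.995, 0.097, 0.012], [0.097, -0.995, -0.003], [0.011, 0.004, -1.0]]
force: [-0.1, 0.9, 0.0]
grip_width: 50.0
```

```bash
cat >> h.py <<'E'
def loc():
    s=sense();p=np.array(s["tcp_pos"])-M0;x=p@D;y=p@N;i=int(round(2.5-(y-11.5)/46))
    R=s["tcp_rot"];print("t",round(s["time_s"],2),"slot",i,"x",x.round(1),"y",(y-46*(2.5-i)).round(1),"z",(p[2]+12).round(1),"F along d",(s["force"]@D).round(2),"n",(s["force"]@N).round(2),"z",s["force"][2].round(2),"M",np.round(s["moment"],2),"w",round(s["grip_width"],1),"tilt",np.round(R[:2,2],3))
E
python3 - <<'E'
from h import *
loc(); w=grab("wrist","w12.png"); f=w["frame"]; cv2.imwrite("pics/v12.png",np.hstack([f[100:420,200:480],cv2.imread("pics/w11.png")[100:420,200:480]]))
E
```

```text
t 20.27 slot 0 x 75.2 y 11.3 z 139.2 F along d -0.03 n 0.94 z 0.03 M [-0.11  0.02 -0.04] w 50.0 tilt [ 0.012 -0.003]
```

View pics/v12.png

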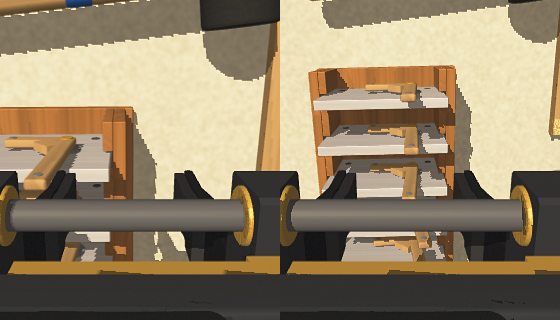

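Run:
```python
from h import *
w=grab("wrist")
for th in(-.2,0,.2,.33,.45): print(th,proj(w,plate(0,30+90*np.sin(th),67+90*np.cos(th),11.5)).round(),proj(w,plate(1,30+90*np.sin(th),67+90*np.cos(th),11.5)).round())
print("piv",proj(w,plate(0,30,67,11.5)).round(),"plate far top",proj(w,plate(0,65,112,5)).round(),"far comb",proj(w,plate(0,85,77,30)).round())
s=sense()
for dx in(-25,-40,25,40):
  print("finger",dx,proj(w,s["tcp_pos"]+D*dx).round(),proj(w,s["tcp_pos"]+D*dx+[0,0,26]).round())
```

```text
-0.2 [208. 283.] [215. 357.]
0 [240. 284.] [245. 359.]
0.2 [274. 282.] [277. 357.]
0.33 [295. 280.] [297. 353.]
0.45 [313. 277.] [314. 349.]
piv [266. 241.] plate far top [308. 267.] far comb [336. 220.]
finger -25 [281. 272.] [276. 290.]
finger -40 [256. 273.] [246. 290.]
finger 25 [366. 272.] [372. 290.]
finger 40 [391. 272.] [401. 289.]
```

Emit:
{"api": "jog_arm", "payload": {"deltas": [[0,0,0,0,0,0.3,-0.15],[0,0,0,0,0,0.3,-0.15],[0,0,0,0,0,0.3,-0.15],[0,0,0,0,0,0,-0.15]]}}

```text
time_s: 20.7
tcp_pos: [581.5, 267.8, 118.6]
tcp_rot: [[0.995, 0.097, 0.01], [0.097, -0.995, -0.003], [0.01, 0.004, -1.0]]
force: [-1.0, 0.4, -0.6]
grip_width: 50.2
```

Emit:
{"api": "jog_arm", "payload": {"deltas": [[0,0,0,0,0,0.25,-0.15],[0,0,0,0,0,0.25,-0.15],[0,0,0,0,0,0,-0.15]]}}

```text
time_s: 20.95
tcp_pos: [580.4, 267.7, 106.4]
tcp_rot: [[0.995, 0.098, 0.008], [0.098, -0.995, -0.004], [0.008, 0.005, -1.0]]
force: [-0.3, -0.7, 0.1]
grip_width: 50.0
```

Emit:
{"api": "jog_arm", "payload": {"deltas": [[0,0,0,0,0,0.25,-0.15],[0,0,0,0,0,0.25,-0.15],[0,0,0,0,0,0,-0.15]]}}

```text
time_s: 21.2
tcp_pos: [580.2, 267.6, 95.2]
tcp_rot: [[0.995, 0.098, 0.008], [0.098, -0.995, -0.004], [0.008, 0.005, -1.0]]
force: [-0.3, -0.1, 0.3]
grip_width: 49.9
```

Run:
```python
from h import *
loc()
```

```text
t 21.2 slot 0 x 73.1 y 11.2 z 95.2 F along d -0.28 n -0.1 z 0.27 M [-0.13  0.06  0.02] w 49.9 tilt [ 0.008 -0.004]
```

Emit:
{"api": "jog_arm", "payload": {"deltas": [[0,0,0,0,0,0.2,-0.15],[0,0,0,0,0,0,-0.15]]}}

```text
time_s: 21.37
tcp_pos: [580.1, 267.6, 90.6]
tcp_rot: [[0.995, 0.098, 0.008], [0.098, -0.995, -0.004], [0.007, 0.005, -1.0]]
force: [0.0, -0.4, -0.0]
grip_width: 49.8
```

Emit:
{"api": "jog_arm", "payload": {"deltas": [[0,0,0,0,0,0.2,-0.15],[0,0,0,0,0,0,-0.15]]}}

```text
time_s: 21.53
tcp_pos: [580.4, 267.6, 86.4]
tcp_rot: [[0.995, 0.098, 0.008], [0.098, -0.995, -0.004], [0.008, 0.005, -1.0]]
force: [-0.3, 0.2, 0.6]
grip_width: 49.8
```

Emit:
{"api": "jog_arm", "payload": {"deltas": [[0,0,0,0,0,0.2,-0.15],[0,0,0,0,0,0,-0.15]]}}

```text
time_s: 21.7
tcp_pos: [581.8, 268.3, 84.5]
tcp_rot: [[0.995, 0.098, 0.011], [0.098, -0.995, -0.003], [0.011, 0.004, -1.0]]
force: [-0.8, -0.5, 1.5]
grip_width: 50.2
```

Emit:
{"api": "jog_arm", "payload": {"deltas": [[0,0,0,0,0,0.2,-0.15],[0,0,0,0,0,0,-0.15]]}}

```text
time_s: 21.87
tcp_pos: [583.8, 269.5, 85.1]
tcp_rot: [[0.995, 0.098, 0.015], [0.098, -0.995, -0.0], [0.015, 0.002, -1.0]]
force: [0.6, 0.5, -0.2]
grip_width: 49.5
```

Run:
```python
from h import *
loc()
```

```text
t 21.87 slot 0 x 76.9 y 12.7 z 85.1 F along d 0.65 n 0.46 z -0.21 M [-0.07  0.07  0.02] w 49.5 tilt [ 0.015 -0.   ]
```

Emit:
{"api": "jog_arm", "payload": {"deltas": [[0,0,0,0,0,-0.8,-0.15],[0,0,0,0,0,-0.8,-0.15],[0,0,0,0,0,-0.8,-0.15],[0,0,0,0,0,-0.8,-0.15],[0,-0.1,0,-0.6,0.05,0,-0.15],[0,-0.1,0,-0.6,0.05,0,-0.15],[0,0,0,-0.6,0,0,-0.15],[0,0,0,-0.3,0,0,-0.15],[0,0,0,0,0,0.5,-0.15],[0,0,0,0,0,0.5,-0.15],[0,0,0,0,0,0.5,-0.15],[0,0,0,0,0,0.3,-0.15],[0,0,0,0,0,0,-0.15]]}}

```text
time_s: 22.95
tcp_pos: [533.3, 261.6, 105.3]
tcp_rot: [[0.995, 0.098, -0.009], [0.098, -0.995, -0.004], [-0.009, 0.003, -1.0]]
force: [-0.3, 0.2, -0.3]
grip_width: 50.1
```

Run:
```python
from h import *
loc()
```

```text
t 22.95 slot 0 x 25.8 y 9.7 z 105.3 F along d -0.32 n 0.2 z -0.3 M [-0.07  0.02  0.01] w 50.1 tilt [-0.009 -0.004]
```

Emit:
{"api": "jog_arm", "payload": {"deltas": [[0,0,0,0.3,-0.1,0,-0.15],[0,0.05,0,0.3,0,0,-0.15],[0,0.05,0,0.3,0,0,-0.15],[0,0,0,0.3,0,0,-0.15],[0,0,0,0.2,0,0,-0.15]]}}

```text
time_s: 23.37
tcp_pos: [563.4, 266.6, 103.3]
tcp_rot: [[0.995, 0.098, -0.003], [0.098, -0.995, -0.004], [-0.003, 0.004, -1.0]]
force: [0.2, 0.1, -0.0]
grip_width: 50.2
```

Emit:
{"api": "jog_arm", "payload": {"deltas": [[0,0,0,0.2,0,0,-0.15],[0,0,0,0.2,0,0,-0.15]]}}

```text
time_s: 23.53
tcp_pos: [573.2, 267.6, 103.9]
tcp_rot: [[0.995, 0.098, -0.002], [0.098, -0.995, -0.003], [-0.002, 0.003, -1.0]]
force: [-1.0, -0.3, 0.2]
grip_width: 50.4
```

Emit:
{"api": "jog_arm", "payload": {"deltas": [[0,0,0,0.2,0,0,-0.15],[0,0,0,0,0,0,-0.15]]}}

```text
time_s: 23.7
tcp_pos: [578.9, 268.1, 104.4]
tcp_rot: [[0.995, 0.097, -0.0], [0.097, -0.995, -0.003], [-0.001, 0.003, -1.0]]
force: [-0.1, -0.3, 0.4]
grip_width: 49.8
```

Run:
```python
from h import *
loc()
w=grab("wrist","w13.png");f=w["frame"]
for th in(0,.2,.33,.45): print(th,proj(w,plate(0,30+90*np.sin(th),67+90*np.cos(th),11.5)).round())
```

```text
t 23.7 slot 0 x 71.9 y 11.7 z 104.4 F along d -0.1 n -0.27 z 0.42 M [-0.13  0.08 -0.01] w 49.8 tilt [-0.    -0.003]
0 [230. 314.]
0.2 [271. 313.]
0.33 [297. 309.]
0.45 [319. 306.]
```

```bash
cat >> h.py <<'E'
def armtest(w,i,ths=(-.45,-.33,-.2,-.1,0,.1,.2,.33,.45),rs=(50,65,80)):
    """fraction of wood-coloured samples along the arm's long leg, per angle"""
    h=cv2.cvtColor(w["frame"],cv2.COLOR_BGR2HSV);o=[]
    for th in ths:
        a=[]
        for r in np.arange(40,92,2):
            u,v=proj(w,plate(i,30+r*np.sin(th),67+r*np.cos(th),15)).round().astype(int)
            if 0<=u<640 and 0<=v<480: a.append(h[v,u])
        a=np.array(a).reshape(-1,3); o.append((th,round(float(((a[:,0]>8)&(a[:,0]<24)&(a[:,1]>90)&(a[:,2]>60)).mean()),2) if len(a) else None))
    print(i,o)
E
python3 - <<'E'
from h import *
w=grab("wrist"); armtest(w,0)
h=cv2.cvtColor(w["frame"],cv2.COLOR_BGR2HSV)
m=(h[...,0]>8)&(h[...,0]<24)&(h[...,1]>90)&(h[...,2]>60)
for v in range(225,312,8):
    x=np.flatnonzero(m[v,150:420])+150
    r=np.split(x,np.flatnonzero(np.diff(x)>2)+1); print(v,[(int(q[0]),int(q[-1])) for q in r if len(q)>3])
print([proj(w,plate(0,30+r*np.sin(t),67+r*np.cos(t),15)).round().tolist() for t in(0,.33) for r in(0,50,70,90)])
cv2.imwrite("pics/w14.png",w["frame"])
E
```

```text
0 [(-0.45, 0.0), (-0.33, 0.04), (-0.2, 0.38), (-0.1, 0.08), (0, 0.15), (0.1, 0.08), (0.2, 0.15), (0.33, 0.81), (0.45, 0.31)]
225 [(150, 339)]
233 [(150, 339)]
241 [(150, 339)]
249 [(150, 160), (257, 271), (305, 339)]
257 [(190, 194), (203, 277), (305, 339)]
265 [(190, 284), (306, 339)]
273 [(275, 290), (315, 339)]
281 [(276, 296), (314, 339)]
289 [(203, 215), (276, 302), (314, 339)]
297 [(199, 218), (278, 291), (302, 309), (313, 339)]
305 [(198, 206)]
[[265.0, 249.0], [250.0, 275.0], [241.0, 289.0], [230.0, 307.0], [265.0, 249.0], [280.0, 273.0], [288.0, 286.0], [297.0, 302.0]]
```

Emit:
{"api": "jog_arm", "payload": {"deltas": [[0,0,0,-0.5,0,-0.1,-0.15],[0,0,0,-0.5,0,-0.1,-0.15],[0,0,0,-0.5,0,0,-0.15],[0,0,0,-0.5,0,0,-0.15],[0,0,0,-0.4,0,0,-0.15],[0,0,0,-0.3,0,0,-0.15],[0,0,0,-0.25,0,0,-0.15]]}}

```text
time_s: 24.38
tcp_pos: [512.7, 261.7, 109.7]
tcp_rot: [[0.995, 0.098, -0.0], [0.098, -0.995, -0.003], [-0.0, 0.003, -1.0]]
force: [1.1, 0.7, 0.7]
grip_width: 49.8
```

Emit:
{"api": "jog_arm", "payload": {"deltas": [[0,0,0,-0.2,0,0,-0.15],[0,0,0,-0.2,0,0,-0.15]]}}

```text
time_s: 24.55
tcp_pos: [504.1, 261.1, 110.4]
tcp_rot: [[0.995, 0.098, 0.002], [0.098, -0.995, -0.002], [0.002, 0.003, -1.0]]
force: [5.4, 0.5, 1.0]
grip_width: 50.4
```

Run:
```python
from h import *
loc(); armtest(grab("wrist","w15.png"),0)
```

```text
t 24.55 slot 0 x -3.3 y 12.1 z 110.4 F along d 5.38 n -0.01 z 1.01 M [ 0.12 -1.24  0.03] w 50.4 tilt [ 0.002 -0.002]
0 [(-0.45, 0.12), (-0.33, 0.31), (-0.2, 0.81), (-0.1, 0.27), (0, 0.0), (0.1, 0.0), (0.2, 0.04), (0.33, 0.15), (0.45, 0.15)]
```

Emit:
{"api": "jog_arm", "payload": {"deltas": [[0,0,0,0.5,0,0.1,-0.15],[0,0,0,0.5,0,0.1,-0.15],[0,0,0,0.5,0,0,-0.15],[0,0,0,0.5,0,0,-0.15],[0,0,0,0.4,0,0,-0.15],[0,0,0,0.2,0,0,-0.15],[0,0,0,0,0,0,-0.15],[0,0,0,-0.4,0,0,-0.15],[0,0,0,-0.4,0,0,-0.15],[0,0,0,0,0,0,-0.15],[0,0,0,0,0.5,0,-0.15],[0,0,0,0,0.5,0,-0.15],[0,0,0,0,0.5,0,-0.15],[0,0,0,0,0.5,0,-0.15],[0,0,0,0,0.1,0,-0.15],[0,0,0,0,0,0,-0.15]]}}

```text
time_s: 25.93
tcp_pos: [546.1, 217.2, 103.6]
tcp_rot: [[0.995, 0.098, -0.003], [0.098, -0.995, -0.004], [-0.004, 0.004, -1.0]]
force: [0.9, 0.0, -0.3]
grip_width: 50.2
```

Run:
```python
from h import *
loc()
```

```text
t 25.93 slot 1 x 34.3 y 10.3 z 103.6 F along d 0.85 n -0.08 z -0.3 M [-0.14  0.09 -0.05] w 50.2 tilt [-0.003 -0.004]
```

Emit:
{"api": "jog_arm", "payload": {"deltas": [[0,0,0,-0.3,-0.05,0,-0.15],[0,0,0,-0.3,0,0,-0.15],[0,0,0,-0.3,0,0,-0.15],[0,0,0,-0.3,0,0,-0.15],[0,0,0,-0.25,0,0,-0.15],[0,0,0,-0.2,0,0,-0.15]]}}

```text
time_s: 26.43
tcp_pos: [510.6, 214.9, 103.9]
tcp_rot: [[0.995, 0.097, -0.003], [0.097, -0.995, -0.004], [-0.003, 0.003, -1.0]]
force: [-0.8, -0.2, -0.7]
grip_width: 50.2
```

Emit:
{"api": "jog_arm", "payload": {"deltas": [[0,0,0,-0.2,0,0,-0.15],[0,0,0,-0.2,0,0,-0.15]]}}

```text
time_s: 26.6
tcp_pos: [501.5, 214.5, 104.1]
tcp_rot: [[0.995, 0.098, -0.002], [0.098, -0.995, -0.004], [-0.003, 0.003, -1.0]]
force: [0.2, -0.3, -0.2]
grip_width: 50.1
```

Run:
```python
from h import *
loc(); armtest(grab("wrist","w16.png"),1)
```

```text
t 26.6 slot 1 x -10.4 y 12.0 z 104.1 F along d 0.16 n -0.33 z -0.16 M [-0.11  0.04 -0.02] w 50.1 tilt [-0.002 -0.004]
1 [(-0.45, 0.15), (-0.33, 0.77), (-0.2, 0.12), (-0.1, 0.0), (0, 0.0), (0.1, 0.0), (0.2, 0.35), (0.33, 0.0), (0.45, 0.0)]
```

Emit:
{"api": "jog_arm", "payload": {"deltas": [[0,0,0,0.5,0,0,-0.15],[0,0,0,0.5,0,0,-0.15],[0,0,0,0.5,0,0,-0.15],[0,0,0,0.5,0,0,-0.15],[0,0,0,0.5,0,0,-0.15],[0,0,0,0.3,0,0,-0.15],[0,0,0,0.25,0,0,-0.15],[0,0,0,0.2,0,0,-0.15]]}}

```text
time_s: 27.32
tcp_pos: [573.4, 221.7, 103.5]
tcp_rot: [[0.995, 0.098, -0.002], [0.098, -0.995, -0.003], [-0.002, 0.003, -1.0]]
force: [-0.1, 0.3, -0.3]
grip_width: 49.8
```

Emit:
{"api": "jog_arm", "payload": {"deltas": [[0,0,0,0.2,0,0,-0.15]]}}

```text
time_s: 27.4
tcp_pos: [577.8, 222.0, 103.2]
tcp_rot: [[0.995, 0.098, -0.003], [0.097, -0.995, -0.003], [-0.003, 0.003, -1.0]]
force: [-1.2, 0.2, -0.5]
grip_width: 50.0
```

Run:
```python
from h import *
loc(); armtest(grab("wrist","w17.png"),1)
```

```text
t 27.4 slot 1 x 66.3 y 12.0 z 103.2 F along d -1.21 n 0.36 z -0.48 M [-0.09  0.1   0.  ] w 50.0 tilt [-0.003 -0.003]
1 [(-0.45, 0.0), (-0.33, 0.19), (-0.2, 0.23), (-0.1, 0.12), (0, 0.0), (0.1, 0.12), (0.2, 0.81), (0.33, 0.85), (0.45, 0.12)]
```

Emit:
{"api": "jog_arm", "payload": {"deltas": [[0,0,0,0.2,0,0,-0.15],[0,0,0,0.2,0,0,-0.15]]}}

```text
time_s: 27.62
tcp_pos: [586.4, 222.7, 102.9]
tcp_rot: [[0.995, 0.098, -0.003], [0.098, -0.995, -0.003], [-0.003, 0.003, -1.0]]
force: [-1.4, -1.1, -0.0]
grip_width: 49.7
```

Run:
```python
from h import *
loc(); armtest(grab("wrist","w18.png"),1)
```

```text
t 27.62 slot 1 x 74.9 y 11.9 z 102.9 F along d -1.54 n -0.91 z -0.03 M [-0.12  0.09  0.02] w 49.7 tilt [-0.003 -0.003]
1 [(-0.45, 0.04), (-0.33, 0.0), (-0.2, 0.31), (-0.1, 0.31), (0, 0.15), (0.1, 0.15), (0.2, 0.04), (0.33, 0.65), (0.45, 0.92)]
```

Emit:
{"api": "jog_arm", "payload": {"deltas": [[0,0,0,0.15,0,0,-0.15],[0,0,0,0,0,0,-0.15],[0,0,0,-0.5,0,0,-0.15],[0,0,0,-0.5,0,0,-0.15],[0,0,0,-0.5,0,0,-0.15],[0,0,0,-0.25,0,0,-0.15],[0,0,0,0,0.5,0,-0.15],[0,0,0,0,0.5,0,-0.15],[0,0,0,0,0.5,0,-0.15],[0,0,0,0,0.5,0,-0.15],[0,0,0,0,0.1,0,-0.15],[0,0,0,0,0,0,-0.15]]}}

```text
time_s: 28.67
tcp_pos: [559.2, 172.5, 104.4]
tcp_rot: [[0.995, 0.097, 0.001], [0.097, -0.995, -0.003], [0.001, 0.004, -1.0]]
force: [0.1, 0.1, 0.8]
grip_width: 50.0
```

Run:
```python
from h import *
loc()
```

```text
t 28.67 slot 2 x 42.9 y 10.5 z 104.4 F along d 0.1 n 0.14 z 0.78 M [-0.07  0.04 -0.04] w 50.0 tilt [ 0.001 -0.003]
```

Emit:
{"api": "jog_arm", "payload": {"deltas": [[0,0,0,-0.4,-0.05,0,-0.15],[0,0,0,-0.4,0,0,-0.15],[0,0,0,-0.4,0,0,-0.15],[0,0,0,-0.4,0,0,-0.15],[0,0,0,-0.3,0,0,-0.15],[0,0,0,-0.2,0,0,-0.15]]}}

```text
time_s: 29.17
tcp_pos: [513.7, 169.1, 104.0]
tcp_rot: [[0.995, 0.096, 0.001], [0.096, -0.995, -0.003], [0.001, 0.003, -1.0]]
force: [1.1, 0.8, -0.4]
grip_width: 50.1
```

Emit:
{"api": "jog_arm", "payload": {"deltas": [[0,0,0,-0.15,0,0,-0.15],[0,0,0,-0.15,0,0,-0.15]]}}

```text
time_s: 29.33
tcp_pos: [510.8, 169.5, 106.4]
tcp_rot: [[0.995, 0.097, 0.012], [0.097, -0.995, -0.001], [0.011, 0.002, -1.0]]
force: [6.0, 1.2, 2.0]
grip_width: 50.3
```

Run:
```python
from h import *
loc(); armtest(grab("wrist","w19.png"),2)
```

```text
t 29.33 slot 2 x -5.5 y 12.3 z 106.4 F along d 6.1 n 0.57 z 2.01 M [ 0.07 -1.13 -0.01] w 50.3 tilt [ 0.012 -0.001]
2 [(-0.45, 0.15), (-0.33, 0.62), (-0.2, 0.85), (-0.1, 0.08), (0, 0.0), (0.1, 0.0), (0.2, 0.15), (0.33, 0.15), (0.45, 0.08)]
```

Emit:
{"api": "jog_arm", "payload": {"deltas": [[0,-0.1,0,0.5,0,0.1,-0.15],[0,-0.05,0,0.5,0,0,-0.15],[0,0,0,0.5,0,0,-0.15],[0,0,0,0.5,0,0,-0.15],[0,0,0,0.4,0,0,-0.15],[0,0,0,0.2,0,0,-0.15],[0,0,0,0,0,0,-0.15],[0,0,0,-0.3,0,0,-0.15],[0,0,0,-0.3,0,0,-0.15],[0,0,0,0,0,0,-0.15],[0,0,0,0,0.5,0,-0.15],[0,0,0,0,0.5,0,-0.15],[0,0,0,0,0.5,0,-0.15],[0,0,0,0,0.5,0,-0.15],[0,0,0,0,0.1,0,-0.15],[0,0,0,0,0,0,-0.15]]}}

```text
time_s: 30.72
tcp_pos: [551.9, 127.7, 106.1]
tcp_rot: [[0.995, 0.1, -0.001], [0.1, -0.995, -0.003], [-0.002, 0.003, -1.0]]
force: [0.9, -0.2, 0.4]
grip_width: 50.3
```

Run:
```python
from h import *
loc()
```

```text
t 30.72 slot 3 x 31.2 y 12.7 z 106.1 F along d 0.87 n -0.34 z 0.45 M [-0.06  0.06  0.  ] w 50.3 tilt [-0.001 -0.003]
```

Emit:
{"api": "jog_arm", "payload": {"deltas": [[0,0,0,-0.3,0,0,-0.15],[0,0,0,-0.3,0,0,-0.15],[0,0,0,-0.3,0,0,-0.15],[0,0,0,-0.3,0,0,-0.15],[0,0,0,-0.2,0,0,-0.15],[0,0,0,-0.2,0,0,-0.15]]}}

```text
time_s: 31.22
tcp_pos: [517.6, 124.2, 106.2]
tcp_rot: [[0.995, 0.099, -0.001], [0.099, -0.995, -0.002], [-0.001, 0.002, -1.0]]
force: [-0.0, 0.2, 0.4]
grip_width: 50.4
```

Emit:
{"api": "jog_arm", "payload": {"deltas": [[0,0,0,-0.15,0,0,-0.15],[0,0,0,-0.15,0,0,-0.15]]}}

```text
time_s: 31.38
tcp_pos: [510.4, 124.0, 106.3]
tcp_rot: [[0.995, 0.1, -0.001], [0.1, -0.995, -0.002], [-0.001, 0.002, -1.0]]
force: [-0.3, -0.5, -0.9]
grip_width: 50.4
```

Run:
```python
from h import *
loc(); armtest(grab("wrist","w20.png"),3)
```

```text
t 31.38 slot 3 x -10.4 y 13.0 z 106.3 F along d -0.37 n -0.45 z -0.88 M [-0.04  0.01  0.01] w 50.4 tilt [-0.001 -0.002]
3 [(-0.45, 0.12), (-0.33, 0.77), (-0.2, 0.12), (-0.1, 0.0), (0, 0.0), (0.1, 0.0), (0.2, 0.35), (0.33, 0.04), (0.45, 0.0)]
```

Arm 3 is free to −0.33, so next is the + stroke.

Emit:
{"api": "jog_arm", "payload": {"deltas": [[0,0,0,0.5,0.05,0,-0.15],[0,0,0,0.5,0,0.05,-0.15],[0,0,0,0.5,0,0.05,-0.15],[0,0,0,0.5,0,0,-0.15],[0,0,0,0.5,0,0,-0.15],[0,0,0,0.3,0,0,-0.15],[0,0,0,0.25,0,0,-0.15],[0,0,0,0.2,0,0,-0.15],[0,0,0,0.2,0,0,-0.15]]}}

```text
time_s: 32.18
tcp_pos: [587.0, 130.5, 103.0]
tcp_rot: [[0.995, 0.1, -0.001], [0.1, -0.995, -0.002], [-0.001, 0.002, -1.0]]
force: [0.2, 0.4, -1.1]
grip_width: 49.9
```

Emit:
{"api": "jog_arm", "payload": {"deltas": [[0,0,0,0.2,0,0,-0.15]]}}

```text
time_s: 32.27
tcp_pos: [591.3, 130.9, 102.7]
tcp_rot: [[0.995, 0.099, -0.001], [0.099, -0.995, -0.002], [-0.002, 0.002, -1.0]]
force: [0.1, 0.0, -0.3]
grip_width: 50.2
```

Run:
```python
from h import *
loc(); armtest(grab("wrist","w21.png"),3)
```

```text
t 32.27 slot 3 x 70.7 y 12.1 z 102.7 F along d 0.15 n 0.02 z -0.31 M [-0.1   0.17  0.04] w 50.2 tilt [-0.001 -0.002]
3 [(-0.45, 0.0), (-0.33, 0.04), (-0.2, 0.38), (-0.1, 0.12), (0, 0.12), (0.1, 0.0), (0.2, 0.12), (0.33, 0.77), (0.45, 0.19)]
```

Emit:
{"api": "jog_arm", "payload": {"deltas": [[0,0,0,0.2,0,0,-0.15],[0,0,0,0.15,0,0,-0.15]]}}

```text
time_s: 32.48
tcp_pos: [598.9, 131.7, 102.6]
tcp_rot: [[0.995, 0.099, -0.001], [0.099, -0.995, -0.002], [-0.002, 0.002, -1.0]]
force: [-0.2, 0.2, -0.2]
grip_width: 49.9
```

Emit:
{"api": "jog_arm", "payload": {"deltas": [[0,0,0,0,0,0,-0.15],[0,0,0,-0.5,0,0,-0.15],[0,0,0,-0.5,0,0,-0.15],[0,0,0,-0.5,0,0,-0.15],[0,0,0,-0.35,0,0,-0.15],[0,0,0,0,0.5,0,-0.15],[0,0,0,0,0.5,0,-0.15],[0,0,0,0,0.5,0,-0.15],[0,0,0,0,0.5,0,-0.15],[0,0,0,0,0.05,0,-0.15],[0,0,0,0,0,0,-0.15]]}}

```text
time_s: 33.4
tcp_pos: [566.0, 81.7, 104.1]
tcp_rot: [[0.995, 0.099, 0.003], [0.099, -0.995, -0.003], [0.002, 0.003, -1.0]]
force: [0.4, 0.6, 0.3]
grip_width: 49.7
```

Run:
```python
from h import *
loc(); armtest(grab("wrist","w22.png"),3)
```

```text
t 33.4 slot 4 x 40.8 y 11.5 z 104.1 F along d 0.43 n 0.53 z 0.34 M [-0.06  0.01 -0.04] w 49.7 tilt [ 0.003 -0.003]
3 [(-0.45, 0.69), (-0.33, 0.88), (-0.2, 0.81), (-0.1, 0.85), (0, 0.92), (0.1, 1.0), (0.2, 1.0), (0.33, 0.58), (0.45, 0.81)]
```

Emit:
{"api": "jog_arm", "payload": {"deltas": [[0,0,0,-0.4,0,0,-0.15],[0,0,0,-0.4,0,0,-0.15],[0,0,0,-0.4,0,0,-0.15],[0,0,0,-0.4,0,0,-0.15],[0,0,0,-0.25,0,0,-0.15],[0,0,0,-0.2,0,0,-0.15]]}}

```text
time_s: 33.95
tcp_pos: [521.3, 78.2, 103.5]
tcp_rot: [[0.995, 0.1, 0.002], [0.1, -0.995, -0.002], [0.002, 0.002, -1.0]]
force: [0.8, -0.5, -0.2]
grip_width: 50.3
```

Emit:
{"api": "jog_arm", "payload": {"deltas": [[0,0,0,-0.15,0,0,-0.15],[0,0,0,-0.15,0,0,-0.15]]}}

```text
time_s: 34.12
tcp_pos: [514.1, 77.8, 103.7]
tcp_rot: [[0.995, 0.101, 0.003], [0.101, -0.995, -0.002], [0.002, 0.003, -1.0]]
force: [-0.7, 0.5, -0.6]
grip_width: 50.0
```

Run:
```python
from h import *
loc(); armtest(grab("wrist","w23.png"),4)
```

```text
t 34.12 slot 4 x -11.2 y 12.7 z 103.7 F along d -0.62 n 0.59 z -0.64 M [-0.12 -0.04  0.04] w 50.0 tilt [ 0.003 -0.002]
4 [(-0.45, 0.15), (-0.33, 0.77), (-0.2, 0.08), (-0.1, 0.0), (0, 0.0), (0.1, 0.0), (0.2, 0.31), (0.33, 0.0), (0.45, 0.0)]
```

Emit:
{"api": "jog_arm", "payload": {"deltas": [[0,0,0,0.5,0.05,0,-0.15],[0,0,0,0.5,0,0,-0.15],[0,0,0,0.5,0,0,-0.15],[0,0,0,0.5,0,0,-0.15],[0,0,0,0.5,0,0,-0.15],[0,0,0,0.3,0,0,-0.15],[0,0,0,0.25,0,0,-0.15],[0,0,0,0.2,0,0,-0.15],[0,0,0,0.2,0,0,-0.15]]}}

```text
time_s: 34.92
tcp_pos: [589.1, 84.2, 103.1]
tcp_rot: [[0.995, 0.1, -0.003], [0.1, -0.995, -0.002], [-0.003, 0.002, -1.0]]
force: [-14.8, -0.5, 11.3]
grip_width: 50.2
```

Emit:
{"api": "jog_arm", "payload": {"deltas": [[0,0,0,0.2,0,0,-0.15]]}}

```text
time_s: 35.0
tcp_pos: [589.6, 84.7, 102.8]
tcp_rot: [[0.995, 0.1, -0.012], [0.1, -0.995, -0.003], [-0.012, 0.001, -1.0]]
force: [-17.4, 0.1, 15.7]
grip_width: 50.0
```

Run:
```python
from h import *
loc(); armtest(grab("wrist","w24.png"),4)
```

```text
t 35.0 slot 4 x 64.6 y 12.2 z 102.8 F along d -17.33 n 1.82 z 15.67 M [-0.19  3.6  -0.04] w 50.0 tilt [-0.012 -0.003]
4 [(-0.45, 0.0), (-0.33, 0.19), (-0.2, 0.12), (-0.1, 0.08), (0, 0.04), (0.1, 0.12), (0.2, 0.81), (0.33, 0.42), (0.45, 0.0)]
```

Emit:
{"api": "jog_arm", "payload": {"deltas": [[0,0.1,0,-0.3,0,0,-0.15],[0,0.05,0,-0.3,0,0,-0.15],[0,0,0,-0.4,0,0,-0.15],[0,0,0,-0.1,0,0,-0.15],[0,0,0,0,0.5,0,-0.15],[0,0,0,0,0.5,0,-0.15],[0,0,0,0,0.5,0,-0.15],[0,0,0,0,0.5,0,-0.15],[0,0,0,0,0.05,0,-0.15],[0,0,0,0,0,0,-0.15]]}}

```text
time_s: 35.88
tcp_pos: [571.6, 36.1, 103.4]
tcp_rot: [[0.995, 0.1, 0.002], [0.1, -0.995, -0.002], [0.001, 0.002, -1.0]]
force: [1.2, -0.6, 0.1]
grip_width: 49.8
```

Run:
```python
from h import *
loc()
```

```text
t 35.88 slot 5 x 41.8 y 11.6 z 103.4 F along d 1.15 n -0.75 z 0.12 M [-0.11  0.02  0.02] w 49.8 tilt [ 0.002 -0.002]
```

Emit:
{"api": "jog_arm", "payload": {"deltas": [[0,0,0,-0.4,0,0,-0.15],[0,0,0,-0.4,0,0,-0.15],[0,0,0,-0.4,0,0,-0.15],[0,0,0,-0.4,0,0,-0.15],[0,0,0,-0.25,0,0,-0.15],[0,0,0,-0.2,0,0,-0.15]]}}

```text
time_s: 36.38
tcp_pos: [527.0, 31.9, 103.0]
tcp_rot: [[0.995, 0.099, 0.001], [0.099, -0.995, -0.001], [0.001, 0.002, -1.0]]
force: [-0.1, -1.3, -0.0]
grip_width: 50.3
```

Emit:
{"api": "jog_arm", "payload": {"deltas": [[0,0,0,-0.15,0,0,-0.15],[0,0,0,-0.15,0,0,-0.15]]}}

```text
time_s: 36.55
tcp_pos: [519.8, 31.6, 103.2]
tcp_rot: [[0.995, 0.1, 0.002], [0.1, -0.995, -0.001], [0.002, 0.002, -1.0]]
force: [-0.1, -0.5, -1.2]
grip_width: 50.1
```

Run:
```python
from h import *
loc(); armtest(grab("wrist","w25.png"),5)
```

```text
t 36.55 slot 5 x -10.2 y 12.2 z 103.2 F along d -0.2 n -0.47 z -1.23 M [-0.14 -0.05 -0.01] w 50.1 tilt [ 0.002 -0.001]
5 [(-0.45, 0.15), (-0.33, 0.77), (-0.2, 0.12), (-0.1, 0.0), (0, 0.0), (0.1, 0.0), (0.2, 0.35), (0.33, 0.0), (0.45, 0.0)]
```

Emit:
{"api": "jog_arm", "payload": {"deltas": [[0,0,0,0.5,0.05,0,-0.15],[0,0,0,0.5,0,0,-0.15],[0,0,0,0.5,0,0,-0.15],[0,0,0,0.5,0,0,-0.15],[0,0,0,0.5,0,0,-0.15],[0,0,0,0.3,0,0,-0.15],[0,0,0,0.25,0,0,-0.15],[0,0,0,0.15,0,0,-0.15]]}}

```text
time_s: 37.27
tcp_pos: [591.7, 37.7, 103.0]
tcp_rot: [[0.995, 0.1, 0.003], [0.1, -0.995, -0.001], [0.003, 0.002, -1.0]]
force: [-0.5, -0.8, 0.6]
grip_width: 50.1
```

Emit:
{"api": "jog_arm", "payload": {"deltas": [[0,0,0,0.15,0,0,-0.15],[0,0,0,0.15,0,0,-0.15]]}}

```text
time_s: 37.43
tcp_pos: [598.2, 38.4, 102.4]
tcp_rot: [[0.995, 0.1, 0.002], [0.1, -0.995, -0.001], [0.001, 0.001, -1.0]]
force: [-0.7, 0.7, 0.2]
grip_width: 50.0
```

Run:
```python
from h import *
loc(); armtest(grab("wrist","w26.png"),5)
```

```text
t 37.43 slot 5 x 68.6 y 11.3 z 102.4 F along d -0.63 n 0.74 z 0.25 M [-0.09  0.07  0.  ] w 50.0 tilt [ 0.002 -0.001]
5 [(-0.45, 0.0), (-0.33, 0.04), (-0.2, 0.38), (-0.1, 0.12), (0, 0.12), (0.1, 0.08), (0.2, 0.23), (0.33, 0.77), (0.45, 0.12)]
```

Emit:
{"api": "jog_arm", "payload": {"deltas": [[0,0,0,0.2,0,0,-0.15],[0,0,0,0.2,0,0,-0.15],[0,0,0,0.05,0,0,-0.15]]}}

```text
time_s: 37.73
tcp_pos: [607.8, 39.3, 102.3]
tcp_rot: [[0.995, 0.1, 0.002], [0.1, -0.995, -0.001], [0.001, 0.001, -1.0]]
force: [0.1, -0.1, 0.1]
grip_width: 50.3
```

Emit:
{"api": "jog_arm", "payload": {"deltas": [[0,0,0,0,0,0,-0.15],[0,0,0,-0.4,0,0,-0.15],[0,0,0,0,0,-0.8,-0.15],[0,0,0,0,0,-0.8,-0.15],[0,0,0,0,0,-0.8,-0.15],[0,0,0,0,0,-0.8,-0.15],[0,0,0,0,0,-0.8,-0.15],[0,0,0,0,0,-0.4,-0.15]]}}

```text
time_s: 38.4
tcp_pos: [592.9, 38.5, 189.8]
tcp_rot: [[0.995, 0.1, -0.007], [0.1, -0.995, -0.001], [-0.008, 0.0, -1.0]]
force: [1.2, -0.2, 0.4]
grip_width: 50.0
```

Emit:
{"api": "jog_arm", "payload": {"deltas": [[0,0,1,0,0,0,0.08],[0,0,1,0,0,0,0.08],[0,0,1,0,0,0,0.08],[0,0,1,0,0,0,0.08],[0,0,1,0,0,0,0.08],[0,0,1,0,0,0,0.08],[0,0,1,0,0,0,0.08],[0,0,1,0,0,0,0.08],[0,0,1,0,0,0,0.08],[0,0,1,0,0,0,0.08],[0,0,1,0,0,0,0.08],[0,0,1,0,0,0,0.08],[0,0,1,0,0,0,0.08],[0,0,1,0,0,0,0.08],[0,0,1,0,0,0,0.08],[0,0,1,0,0,0,0.08],[0,0,1,0,0,0,0.08],[0,0,1,0,0,0,0.08]]}}

```text
time_s: 39.9
tcp_pos: [583.6, 38.0, 188.1]
tcp_rot: [[0.161, -0.987, -0.009], [-0.987, -0.161, -0.001], [-0.0, 0.009, -1.0]]
force: [0.6, 0.4, 0.6]
grip_width: 39.8
```

Run:
```python
from h import *
loc(); go(plate(4,-25,150,0),ang=-84.37); print(sense()["joint_positions"].round(2))
t=grab("top","top27.png")
# arm tips from top view: wood mask scored along the predicted arm top per angle
h=cv2.cvtColor(t["frame"],cv2.COLOR_BGR2HSV)
for i in range(6):
    print(i,[(th,h[tuple(proj(t,plate(i,30+88*np.sin(th),67+88*np.cos(th),11.5)).round().astype(int)[::-1])].tolist()) for th in(.1,.25,.43)])
```

```text
t 39.9 slot 5 x 54.0 y 12.3 z 188.1 F along d 0.67 n 0.31 z 0.57 M [-0.04  0.11  0.01] w 39.8 tilt [-0.009 -0.001]
t 39.9 tcp [583.6  38.  188.1] az -80.8 F [0.63 0.38 0.57] w 39.8 turn [0.12 0.   0.79] shift [-1.93  3.82  1.94]
[-0.07  0.14  1.63 -0.    1.38  1.34]
0 [(0.1, [15, 117, 166]), (0.25, [12, 135, 178]), (0.43, [14, 93, 203])]
1 [(0.1, [12, 104, 101]), (0.25, [14, 116, 165]), (0.43, [15, 103, 153])]
2 [(0.1, [12, 106, 94]), (0.25, [12, 109, 96]), (0.43, [13, 90, 108])]
3 [(0.1, [5, 123, 116]), (0.25, [6, 127, 116]), (0.43, [6, 124, 117])]
4 [(0.1, [5, 40, 70]), (0.25, [8, 57, 54]), (0.43, [9, 58, 57])]
5 [(0.1, [14, 105, 121]), (0.25, [14, 112, 116]), (0.43, [5, 135, 121])]
```

Emit:
{"api": "jog_arm", "payload": {"deltas": [[0.03,0,0.2,-0.45,0.85,0,0.08],[0.03,0,0.2,-0.45,0.85,0,0.08],[0.03,0,0.2,-0.45,0.85,0,0.08],[0.03,0,0.15,-0.4,0.85,0,0.08],[0,0,0,0,0,0,0.08],[0,0,0,0,0,0,0.08]]}}

```text
time_s: 40.45
tcp_pos: [506.2, 63.9, 185.8]
tcp_rot: [[0.103, -0.995, -0.002], [-0.995, -0.103, -0.0], [-0.0, 0.002, -1.0]]
force: [-0.0, 0.4, 0.5]
grip_width: 39.8
```

```bash
cat >> h.py <<'E'
def platecheck(i):
    """wrist view: plate i's top edge (bright grey) centre across n at several local x, seen on plane z=112"""
    w=grab("wrist");g=w["frame"].astype(int);sat=g.max(2)-g.min(2);out=[]
    for x in(10,20,45,55):
        l=[]
        for y in np.arange(-20,20.1,.5):
            u,v=proj(w,plate(i,x,112,y)).round().astype(int)
            if 0<=u<640 and 0<=v<480: l.append((y,g[v,u].mean(),sat[v,u]))
        l=np.array(l)
        if len(l)<9: continue
        m=(l[:,2]<28)&(l[:,1]>130); out.append((x,l[m,0].mean().round(1) if m.any() else None,int(m.sum())))
    print(i,out); cv2.imwrite("pics/pc%d.png"%i,w["frame"])
E
python3 - <<'E'
from h import *
loc(); go(plate(4,-25,66,0),ang=-84.37); platecheck(4)
E
```

```text
t 40.45 slot 4 x -20.5 y -0.4 z 185.8 F along d -0.0 n 0.42 z 0.46 M [-0.06  0.14 -0.02] w 39.8 tilt [-0.002 -0.   ]
t 40.45 tcp [506.2  63.9 185.8] az -84.1 F [-0.05  0.42  0.46] w 39.8 turn [0.02 0.   0.06] shift [-0.02  0.21  5.99]
4 [(10, None, 0), (20, np.float64(-0.8), 5), (45, None, 0), (55, np.float64(1.8), 6)]
```

Emit:
{"api": "jog_arm", "payload": {"deltas": [[0,0,0.03,0,0.1,0.9,0.08],[0,0,0.03,0,0.1,0.9,0.08],[0,0,0,0,0,0.9,0.08],[0,0,0,0,0,0.8,0.08],[0,0,0,0,0,0.8,0.08],[0,0,0,0,0,0.6,0.08],[0,0,0,0,0,0.2,0.08],[0,0,0,0,0,0,0.08],[0,0,0,0,0,0,0.08]]}}

```text
time_s: 41.25
tcp_pos: [510.2, 60.3, 81.5]
tcp_rot: [[0.103, -0.995, 0.005], [-0.995, -0.103, -0.001], [0.002, -0.005, -1.0]]
force: [-0.2, -0.3, -0.2]
grip_width: 40.1
```

Run:
```python
from h import *
loc(); go(plate(4,-25,66,0),ang=-84.37)
```

```text
t 41.25 slot 4 x -16.9 y -4.3 z 81.5 F along d -0.26 n -0.31 z -0.17 M [-0.02  0.19  0.03] w 40.1 tilt [ 0.005 -0.001]
t 41.25 tcp [510.2  60.3  81.5] az -84.1 F [-0.23 -0.33 -0.17] w 40.1 turn [-0.06 -0.02  0.07] shift [-0.22  0.41  0.77]
```

Emit:
{"api": "jog_arm", "payload": {"deltas": [[0,0,0.05,-0.1,0.2,0,0.08],[0,0,0,-0.1,0.2,0,0.08],[0,0,0,0,0,0.4,0.08],[0,0,0,0,0,0.3,0.08],[0,0,0,0,0,0,0.08]]}}

```text
time_s: 41.67
tcp_pos: [504.3, 63.5, 70.0]
tcp_rot: [[0.099, -0.995, 0.012], [-0.995, -0.1, -0.001], [0.002, -0.012, -1.0]]
force: [0.4, 0.2, -0.7]
grip_width: 40.0
```

Run:
```python
from h import *
loc(); go(plate(4,-25,66,0),ang=-84.37)
```

```text
t 41.67 slot 4 x -22.4 y -0.5 z 70.0 F along d 0.38 n 0.19 z -0.75 M [-0.06  0.18 -0.05] w 40.0 tilt [ 0.012 -0.001]
t 41.67 tcp [504.3  63.5  70. ] az -84.3 F [ 0.36  0.23 -0.75] w 40.0 turn [-0.15 -0.03  0.02] shift [-0.03  0.13  0.2 ]
```

Emit:
{"api": "jog_arm", "payload": {"deltas": [[-0.15,0,0,0,0.1,0.25,0.08],[0,0,0,0,0,0,1],[0,0,0,0,0,0,1],[0,0,0,0,0,0,1],[0,0,0,0,0,0,1],[0,0,0,0,0,0,1]], "squeeze": 40}}

```text
time_s: 42.17
tcp_pos: [502.2, 63.4, 64.3]
tcp_rot: [[0.1, -0.995, -0.002], [-0.995, -0.1, -0.003], [0.002, 0.002, -1.0]]
force: [-0.1, 0.8, -0.0]
grip_width: 14.3
```

Emit:
{"api": "jog_arm", "payload": {"deltas": [[0,0,0,0,0,0,1],[0,0,0,0,0,-0.2,1],[0,0,0,0,0,-0.4,1],[0,0,0,0,0,-0.5,1],[0,0,0,0,0,-0.5,1],[0,0,0,0,0,-0.5,1]]}}

```text
time_s: 42.67
tcp_pos: [500.2, 63.5, 106.2]
tcp_rot: [[0.1, -0.995, -0.006], [-0.995, -0.1, -0.002], [0.002, 0.006, -1.0]]
force: [0.7, -1.3, -4.8]
grip_width: 9.7
```

Run:
```python
from h import *
loc()
```

```text
t 42.67 slot 4 x -26.5 y -0.1 z 106.2 F along d 0.6 n -1.39 z -4.76 M [-0.07 -0.12  0.  ] w 9.7 tilt [-0.006 -0.002]
```

Emit:
{"api": "jog_arm", "payload": {"deltas": [[0,0,0,0,0,-0.8,1],[0,0,0,0,0,-0.8,1],[0,0,0,0,0,-0.8,1],[0,0,0,0,0,-0.8,1],[0,0,0,0,0,-0.8,1],[0,0,0,0,0,-0.8,1],[0,0,0,0,0,-0.8,1],[0,0,0,0,0,0,1]]}}

```text
time_s: 43.33
tcp_pos: [498.9, 63.8, 233.7]
tcp_rot: [[0.1, -0.995, -0.004], [-0.995, -0.1, -0.003], [0.002, 0.005, -1.0]]
force: [1.1, -0.6, -3.6]
grip_width: 10.0
```

```bash
cat >> h.py <<'E'
def boxtop(c):
    """box rim from the top view: wood mask near the box, its far and -y outer rim edges -> centre, yaw"""
    h=cv2.cvtColor(c["frame"],cv2.COLOR_BGR2HSV)
    m=((h[...,0]>=9)&(h[...,0]<=19)&(h[...,1]>88)).astype(np.uint8); m[:110]=0;m[330:]=0;m[:,:395]=0;m[:,560:]=0
    m=cv2.morphologyEx(m,cv2.MORPH_OPEN,np.ones((3,3)));k,l,s,ce=cv2.connectedComponentsWithStats(m)
    j=1+s[1:,4].argmax();ys,xs=np.nonzero(l==j);print("box mask",s[j].tolist())
    # -y edge: rightmost pixel per row ; far edge: topmost pixel per column
    R=[(xs[ys==v].max()+.5,v) for v in range(ys.min()+12,ys.max()-12)]
    T=[(u,ys[xs==u].min()-.5) for u in range(xs.min()+20,xs.max()-8)]
    fit=lambda P:cv2.fitLine(np.float32([ray(c,u,v,82)[:2] for u,v in P]),cv2.DIST_HUBER,0,.01,.01).ravel()
    a,b=fit(R),fit(T); d=a[:2]*np.sign(a[0]); e=b[:2]
    A=np.array([d,-e]).T; k=np.linalg.solve(A,b[2:]-a[2:]); corner=a[2:]+k[0]*d
    n=np.array([-d[1],d[0]]); cen=corner-110*d+65*n
    print("corner",corner.round(1),"centre",cen.round(1),"yaw deg",np.degrees(np.arctan2(d[1],d[0])).round(1),"far edge yaw",np.degrees(np.arctan2(e[1],e[0])).round(1))
    return cen,d,n
E
python3 - <<'E'
from h import *
loc(); t=grab("top","top30.png"); cen,d,n=boxtop(t)
print("near -y corner",(cen-110*d-65*n).round(1))
go((cen[0],cen[1],230),ang=-90)
E
```

```text
t 43.33 slot 4 x -27.8 y 0.3 z 233.7 F along d 1.05 n -0.69 z -3.63 M [-0.07  0.12  0.01] w 10.0 tilt [-0.004 -0.003]
box mask [417, 161, 84, 125, 9638]
corner [ 737.2 -281. ] centre [ 630.2 -211.1] yaw deg -2.6 far edge yaw 86.4
near -y corner [ 517.4 -271. ]
t 43.38 tcp [498.4  63.8 232. ] az -84.3 F [ 0.93  0.41 -4.35] w 9.9 turn [ 0.08 -0.03  1.25] shift [14.33 -5.19  0.1 ]
```

Emit:
{"api": "jog_arm", "payload": {"deltas": [[0,0,0,0.5,-0.1,0,1],[0,0,0.15,0.9,-0.32,0,1],[0,0,0.15,0.9,-0.32,0,1],[0,0,0.15,0.9,-0.32,0,1],[0,0,0.15,0.9,-0.32,0,1],[0,0,0.15,0.9,-0.32,0,1],[0,0,0.15,0.9,-0.32,0,1],[0,0,0.15,0.9,-0.32,0,1],[0,0,0.15,0.9,-0.32,0,1],[0,0,0.15,0.9,-0.32,0,1],[0,0,0.15,0.9,-0.32,0,1],[0,0,0.15,0.9,-0.32,0,1],[0,0,0.15,0.5,-0.32,0,1],[0,0,0,0,0,0,1],[0,0,0,0,0,0,1]]}}

```text
time_s: 44.63
tcp_pos: [574.5, -167.9, 206.7]
tcp_rot: [[-0.051, -0.998, -0.045], [-0.999, 0.051, 0.005], [-0.002, 0.045, -0.999]]
force: [-0.6, 0.6, -4.9]
grip_width: 9.4
```

Run:
```python
from h import *
go((606,-177,120),ang=-93)
```

```text
t 44.63 tcp [ 574.5 -167.9  206.7] az -92.9 F [-0.61  0.61 -4.95] w 9.4 turn [0.57 0.03 0.02] shift [ 0.39 -1.79  4.26]
```

Emit:
{"api": "jog_arm", "payload": {"deltas": [[0.2,0,0,0.1,-0.5,0,1],[0.2,0,0,0.1,-0.5,0,1],[0.15,0,0,0.1,-0.5,0,1],[0,0,0,0,-0.2,0,1],[0,0,0,0,0,0.5,1],[0,0,0,0,0,0.7,1],[0,0,0,0,0,0.7,1],[0,0,0,0,0,0.6,1],[0,0,0,0,0,0,1],[0,0,0,0,0,0,1]]}}

```text
time_s: 45.47
tcp_pos: [612.0, -170.7, 150.9]
tcp_rot: [[-0.044, -0.999, 0.002], [-0.999, 0.044, 0.004], [-0.004, -0.002, -1.0]]
force: [-0.3, 0.2, -3.5]
grip_width: 9.8
```

Run:
```python
from h import *
go((606,-177,70),ang=-93)
```

```text
t 45.47 tcp [ 612.  -170.7  150.9] az -92.5 F [-0.33  0.16 -3.45] w 9.8 turn [-0.03  0.05  0.1 ] shift [0.34 0.29 4.04]
```

Emit:
{"api": "jog_arm", "payload": {"deltas": [[0,0.05,0.1,0.35,0.25,0,1],[0,0,0,0,0,0,1],[0,0,0,0,0,0.6,1],[0,0,0,0,0,0.6,1],[0,0,0,0,0,0.6,1],[0,0,0,0,0,0.6,1],[0,0,0,0,0,0.4,1],[0,0,0,0,0,0.3,1],[0,0,0,0,0,0,1]]}}

```text
time_s: 46.22
tcp_pos: [606.6, -178.6, 83.7]
tcp_rot: [[-0.053, -0.999, 0.004], [-0.999, 0.053, -0.001], [0.001, -0.004, -1.0]]
force: [-1.2, 0.4, -4.6]
grip_width: 9.8
```

Run:
```python
from h import *
go((606,-177,68),ang=-93)
```

```text
t 46.22 tcp [ 606.6 -178.6   83.7] az -93.0 F [-1.19  0.4  -4.63] w 9.8 turn [-0.05 -0.01 -0.01] shift [-0.08  0.04  0.78]
```

Lower gently to the floor and check the contact force.

Emit:
{"api": "jog_arm", "payload": {"deltas": [[0,0,0,0,0,0.3,1],[0,0,0,0,0,0.25,1],[0,0,0,0,0,0,1]]}}

```text
time_s: 46.47
tcp_pos: [606.6, -178.4, 71.1]
tcp_rot: [[-0.053, -0.999, 0.003], [-0.999, 0.053, -0.001], [0.001, -0.003, -1.0]]
force: [-0.5, -0.0, -4.7]
grip_width: 9.7
```

Emit:
{"api": "jog_arm", "payload": {"deltas": [[0,0,0,0,0,0.15,1],[0,0,0,0,0,0,1]]}}

```text
time_s: 46.63
tcp_pos: [606.9, -178.5, 68.0]
tcp_rot: [[-0.053, -0.999, 0.004], [-0.999, 0.053, -0.001], [0.001, -0.004, -1.0]]
force: [-0.1, 0.8, -4.4]
grip_width: 10.0
```

Emit:
{"api": "jog_arm", "payload": {"deltas": [[0,0,0,0,0,0.12,1],[0,0,0,0,0,0,1]]}}

```text
time_s: 46.8
tcp_pos: [607.8, -178.8, 66.4]
tcp_rot: [[-0.053, -0.999, 0.006], [-0.999, 0.053, -0.002], [0.001, -0.006, -1.0]]
force: [-0.1, -0.5, -4.9]
grip_width: 9.5
```

Emit:
{"api": "jog_arm", "payload": {"deltas": [[0,0,0,0,0,0.1,1],[0,0,0,0,0,0,1]]}}

```text
time_s: 46.97
tcp_pos: [609.3, -179.3, 66.1]
tcp_rot: [[-0.053, -0.999, 0.009], [-0.999, 0.053, -0.003], [0.002, -0.009, -1.0]]
force: [0.3, 1.0, -4.8]
grip_width: 9.7
```

Emit:
{"api": "jog_arm", "payload": {"deltas": [[0,0,0,0,0,0,0.7],[0,0,0,0,0,0,0.5],[0,0,0,0,0,0,0.45],[0,0,0,0,0,0,0.45],[0,0,0,0,0,-0.3,0.45],[0,0,0,0,0,-0.5,0.45],[0,0,0,0,0,-0.8,0.45],[0,0,0,0,0,-0.8,0.45],[0,0,0,0,0,-0.8,0.45],[0,0,0,0,0,-0.8,0.45],[0,0,0,0,0,-0.8,0.45],[0,0,0,0,0,-0.8,0.45],[0,0,0,0,0,0,0.45]]}}

```text
time_s: 48.05
tcp_pos: [610.5, -180.0, 193.5]
tcp_rot: [[-0.053, -0.998, 0.018], [-0.999, 0.053, -0.007], [0.006, -0.018, -1.0]]
force: [0.9, 0.6, 1.4]
grip_width: 23.8
```

Run:
```python
from h import *
w=grab("wrist","w40.png")
go(plate(2,-25,200,0),ang=-84.37)
```

```text
t 48.1 tcp [ 610.1 -179.8  191.9] az -93.0 F [0.08 0.18 0.06] w 24.0 turn [-0.2  -0.08 -1.89] shift [-16.42   6.74  -0.6 ]
```

Emit:
{"api": "jog_arm", "payload": {"deltas": [[0,0,-0.12,-0.6,0.4,0,0.08],[-0.02,0,-0.12,-0.97,0.4,0,0.08],[-0.02,0,-0.12,-0.97,0.4,0,0.08],[-0.02,0,-0.12,-0.97,0.4,0,0.08],[-0.02,0,-0.12,-0.97,0.4,0,0.08],[-0.02,0,-0.12,-0.97,0.4,0,0.08],[-0.02,0,-0.12,-0.97,0.4,0,0.08],[-0.02,0,-0.12,-0.97,0.4,0,0.08],[0,0,-0.12,-0.97,0.4,0,0.08],[0,0,-0.12,-0.97,0.4,0,0.08],[0,0,-0.12,-0.97,0.4,0,0.08],[0,0,-0.12,-0.97,0.4,0,0.08],[0,0,-0.12,-0.97,0.4,0,0.08],[0,0,-0.12,-0.97,0.4,0,0.08],[0,0,-0.12,-0.8,0.4,0,0.08],[0,0,-0.1,-0.5,0.3,0,0.08],[0,0,0,0,0,0,0.08],[0,0,0,0,0,0,0.08]]}}

```text
time_s: 49.6
tcp_pos: [461.2, 119.8, 172.1]
tcp_rot: [[0.104, -0.994, -0.018], [-0.995, -0.104, -0.004], [0.003, 0.019, -1.0]]
force: [-1.0, -0.2, 0.4]
grip_width: 40.3
```

Run:
```python
from h import *
go(plate(2,-25,66,0),ang=-84.37); t=grab("top","top41.png"); boxtop(t)
```

```text
t 49.6 tcp [461.2 119.8 172.1] az -84.0 F [-0.97 -0.19  0.43] w 40.3 turn [ 0.23 -0.03  0.07] shift [-1.62 -1.85  5.27]
box mask [415, 162, 86, 124, 8389]
corner [ 738.5 -281.1] centre [ 631.5 -211.2] yaw deg -2.6 far edge yaw 87.9
```

Emit:
{"api": "jog_arm", "payload": {"deltas": [[0.08,0,0.03,-0.5,-0.55,0,0.08],[0.08,0,0.03,-0.5,-0.55,0,0.08],[0.05,0,0,-0.45,-0.55,0,0.08],[0,0,0,0,0,0,0.08],[0,0,0,0,0,0.7,0.08],[0,0,0,0,0,0.7,0.08],[0,0,0,0,0,0.6,0.08],[0,0,0,0,0,0.2,0.08],[0,0,0,0,0,0,0.08]]}}

```text
time_s: 50.4
tcp_pos: [496.3, 143.7, 125.2]
tcp_rot: [[0.088, -0.996, -0.0], [-0.996, -0.088, -0.006], [0.006, 0.001, -1.0]]
force: [0.1, -0.6, 0.3]
grip_width: 40.0
```

Run:
```python
from h import *
go(plate(2,-25,66,0),ang=-84.37);platecheck(2)
```

```text
t 50.4 tcp [496.3 143.7 125.2] az -84.9 F [ 0.15 -0.56  0.31] w 40.0 turn [ 0.01 -0.08 -0.13] shift [-0.61  0.13  2.96]
2 [(10, np.float64(2.5), 3), (20, np.float64(2.5), 3), (45, np.float64(1.2), 9), (55, np.float64(0.7), 9)]
```

Emit:
{"api": "jog_arm", "payload": {"deltas": [[0,-0.05,-0.1,-0.3,0.05,0,0.08],[0,0,0,-0.3,0.05,0,0.08],[0,0,0,0,0,0,0.08],[0,0,0,0,0,0.6,0.08],[0,0,0,0,0,0.6,0.08],[0,0,0,0,0,0.6,0.08],[0,0,0,0,0,0.5,0.08],[0,0,0,0,0,0.3,0.08],[0,0,0,0,0,0,0.08]]}}

```text
time_s: 51.2
tcp_pos: [494.4, 157.0, 71.0]
tcp_rot: [[0.098, -0.995, 0.004], [-0.995, -0.098, -0.001], [0.002, -0.004, -1.0]]
force: [0.4, -0.4, 0.3]
grip_width: 40.0
```

Run:
```python
from h import *
loc();go(plate(2,-25,66,0),ang=-84.37)
```

```text
t 51.2 slot 2 x -23.1 y 1.5 z 71.0 F along d 0.35 n -0.46 z 0.34 M [-0.06  0.14 -0.02] w 40.0 tilt [ 0.004 -0.001]
t 51.2 tcp [494.4 157.   71. ] az -84.4 F [ 0.39 -0.42  0.34] w 40.0 turn [-0.05 -0.02 -0.01] shift [0.08 0.1  0.25]
```

Emit:
{"api": "jog_arm", "payload": {"deltas": [[0,0,0,0,0.1,0.25,0.08],[0,0,0,0,0,0,1],[0,0,0,0,0,0,1],[0,0,0,0,0,0,1],[0,0,0,0,0,0,1],[0,0,0,0,0,0,1],[0,0,0,0,0,0,1],[0,0,0,0,0,0,1]], "squeeze": 40}}

```text
time_s: 51.87
tcp_pos: [492.8, 155.5, 65.9]
tcp_rot: [[0.098, -0.995, 0.005], [-0.995, -0.098, -0.004], [0.004, -0.004, -1.0]]
force: [0.3, -0.1, -2.1]
grip_width: 9.6
```

Emit:
{"api": "jog_arm", "payload": {"deltas": [[0,0,0,0,0,-0.2,1],[0,0,0,0,0,-0.4,1],[0,0,0,0,0,-0.5,1],[0,0,0,0,0,-0.5,1],[0,0,0,0,0,-0.5,1],[0,0,0,0,0,-0.8,1],[0,0,0,0,0,-0.8,1],[0,0,0,0,0,-0.8,1],[0,0,0,0,0,-0.8,1],[0,0,0,0,0,-0.8,1],[0,0,0,0,0,-0.8,1],[0,0,0,0,0,-0.8,1],[0,0,0,0,0,0,1]]}}

```text
time_s: 52.95
tcp_pos: [489.8, 157.4, 237.6]
tcp_rot: [[0.098, -0.995, 0.006], [-0.995, -0.098, -0.0], [0.001, -0.006, -1.0]]
force: [1.0, -0.2, -1.8]
grip_width: 9.7
```

Run:
```python
from h import *
t=grab("top","top42.png"); cen,d,n=boxtop(t)
go((607,-211,230),ang=-93)
```

```text
box mask [415, 161, 86, 124, 8459]
corner [ 738.1 -281.1] centre [ 631.2 -211.2] yaw deg -2.6 far edge yaw 87.5
t 53.0 tcp [489.3 157.3 236. ] az -84.4 F [ 0.96  0.49 -2.65] w 9.4 turn [-0.06 -0.01  1.89] shift [18.91 -4.04  0.34]
```

Run:
```python
from h import *
c=grab("top");g=c["frame"].astype(int)
d=np.array([.9986,-.0523]);n=np.array([.0523,.9986]);cen=np.array([631,-211])
for x in(-55,-20,40):
    r=[]
    for y in range(-60,66,5):
        p=cen+d*x+n*y;u,v=proj(c,(*p,112)).round().astype(int);q=g[v,u];r.append("%d/%d"%(q.mean(),q.max()-q.min()))
    print(x,r)
```

```text
-55 ['95/27', '87/33', '83/43', '73/36', '72/35', '70/34', '73/38', '75/35', '86/45', '85/44', '87/44', '86/45', '84/43', '83/43', '88/45', '90/47', '104/56', '164/95', '91/18', '89/18', '78/17', '78/18', '122/24', '79/18', '78/19', '155/88']
-20 ['91/25', '81/28', '82/42', '74/35', '70/36', '71/36', '71/37', '73/34', '86/44', '84/44', '86/44', '82/44', '82/41', '83/43', '83/42', '87/46', '86/46', '88/44', '88/18', '89/17', '75/16', '76/17', '73/35', '67/33', '75/19', '91/47']
40 ['91/26', '93/26', '82/41', '73/34', '72/36', '72/36', '114/64', '118/66', '85/44', '85/45', '82/44', '85/43', '80/42', '82/43', '83/43', '87/46', '85/43', '86/45', '88/17', '84/20', '65/34', '65/31', '66/28', '75/16', '77/18', '85/42']
```

Emit:
{"api": "jog_arm", "payload": {"deltas": [[0,0,0.1,0.5,-0.2,0,1],[0,0,0.1,0.95,-0.25,-0.08,1],[0,0,0.1,0.95,-0.25,-0.08,1],[0,0,0.1,0.95,-0.25,-0.08,1],[0,0,0.1,0.95,-0.25,-0.08,1],[0,0,0.1,0.95,-0.25,-0.08,1],[0,0,0.1,0.95,-0.25,-0.08,1],[0,0,0.1,0.95,-0.25,-0.08,1],[0.03,0,0.1,0.95,-0.25,-0.08,1],[0.03,0,0.1,0.95,-0.25,-0.08,1],[0.03,0,0.1,0.95,-0.25,-0.08,1],[0.03,0,0.1,0.95,-0.25,-0.08,1],[0.03,0,0.1,0.95,-0.25,-0.08,1],[0.03,0,0.1,0.95,-0.25,-0.08,1],[0.03,0,0.1,0.95,-0.25,-0.08,1],[0.03,0,0.1,0.95,-0.25,-0.08,1],[0.03,0,0.1,0.95,-0.25,0,1],[0,0,0.1,0.6,-0.2,0,1],[0,0,0,0,0,0,1],[0,0,0,0,0,0,1]]}}

```text
time_s: 54.72
tcp_pos: [569.7, -192.9, 220.4]
tcp_rot: [[-0.062, -0.998, -0.035], [-0.998, 0.061, 0.007], [-0.005, 0.035, -0.999]]
force: [0.1, 1.0, -3.2]
grip_width: 9.5
```

Run:
```python
from h import *
go((607,-213,150),ang=-93)
```

```text
t 54.72 tcp [ 569.7 -192.9  220.4] az -93.5 F [ 0.14  0.98 -3.18] w 9.5 turn [ 0.44  0.07 -0.12] shift [ 0.91 -2.05  3.45]
```

Emit:
{"api": "jog_arm", "payload": {"deltas": [[0.15,0,-0.05,0.25,-0.6,0,1],[0.15,0,-0.05,0.25,-0.6,0,1],[0.1,0,0,0.25,-0.6,0,1],[0,0,0,0.1,0,0,1],[0,0,0,0,0,0.5,1],[0,0,0,0,0,0.7,1],[0,0,0,0,0,0.7,1],[0,0,0,0,0,0.6,1],[0,0,0,0,0,0,1],[0,0,0,0,0,0,1]]}}

```text
time_s: 55.55
tcp_pos: [607.7, -207.1, 162.8]
tcp_rot: [[-0.045, -0.999, -0.002], [-0.999, 0.045, 0.009], [-0.009, 0.002, -1.0]]
force: [0.4, -0.6, -2.2]
grip_width: 9.9
```

Run:
```python
from h import *
go((607,-213,68),ang=-93)
```

```text
t 55.55 tcp [ 607.7 -207.1  162.8] az -92.6 F [ 0.36 -0.65 -2.18] w 9.9 turn [0.03 0.11 0.09] shift [0.34 0.01 4.74]
```

Emit:
{"api": "jog_arm", "payload": {"deltas": [[0,0.1,0.1,0.3,0,0,1],[0,0,0,0,0,0,1],[0,0,0,0,0,0.6,1],[0,0,0,0,0,0.7,1],[0,0,0,0,0,0.7,1],[0,0,0,0,0,0.7,1],[0,0,0,0,0,0.6,1],[0,0,0,0,0,0.4,1],[0,0,0,0,0,0.2,1],[0,0,0,0,0,0,1]]}}

```text
time_s: 56.38
tcp_pos: [608.2, -214.2, 79.2]
tcp_rot: [[-0.054, -0.999, 0.001], [-0.999, 0.054, -0.002], [0.002, -0.001, -1.0]]
force: [0.8, -0.2, -2.8]
grip_width: 10.0
```

Emit:
{"api": "jog_arm", "payload": {"deltas": [[0,0,0,0,0,0.15,1],[0,0,0,0,0,0,1]]}}

```text
time_s: 56.55
tcp_pos: [608.3, -214.2, 75.9]
tcp_rot: [[-0.054, -0.999, 0.001], [-0.999, 0.054, -0.002], [0.001, -0.001, -1.0]]
force: [-0.1, -0.2, -2.5]
grip_width: 9.9
```

Run:
```python
from h import *
go((607,-213,68),ang=-93)
```

```text
t 56.55 tcp [ 608.3 -214.2   75.9] az -93.1 F [-0.12 -0.18 -2.51] w 9.9 turn [-0.01 -0.02 -0.02] shift [-0.06  0.07  0.39]
```

Emit:
{"api": "jog_arm", "payload": {"deltas": [[0,0,0,0,0,0.2,1],[0,0,0,0,0,0.15,1],[0,0,0,0,0,0.08,1],[0,0,0,0,0,0,1]]}}

```text
time_s: 56.88
tcp_pos: [610.0, -215.1, 68.9]
tcp_rot: [[-0.054, -0.999, 0.005], [-0.999, 0.054, -0.003], [0.003, -0.005, -1.0]]
force: [-0.2, 0.6, -3.1]
grip_width: 9.9
```

Emit:
{"api": "jog_arm", "payload": {"deltas": [[0,0,0,0,0,0,0.7],[0,0,0,0,0,0,0.5],[0,0,0,0,0,0,0.45],[0,0,0,0,0,0,0.45],[0,0,0,0,0,-0.3,0.45],[0,0,0,0,0,-0.5,0.45],[0,0,0,0,0,-0.8,0.45],[0,0,0,0,0,-0.8,0.45],[0,0,0,0,0,-0.8,0.45],[0,0,0,0,0,-0.8,0.45],[0,0,0,0,0,-0.8,0.45],[0,0,0,0,0,-0.8,0.45],[0,0,0,0,0,0,0.45]]}}

```text
time_s: 57.97
tcp_pos: [612.5, -216.0, 197.9]
tcp_rot: [[-0.054, -0.998, 0.016], [-0.999, 0.054, -0.009], [0.008, -0.016, -1.0]]
force: [1.2, -0.5, 0.7]
grip_width: 24.1
```

Run:
```python
from h import *
go(plate(0,-25,200,0),ang=-84.37)
```

```text
t 57.97 tcp [ 612.5 -216.   197.9] az -93.1 F [ 1.25 -0.47  0.72] w 24.1 turn [-0.19 -0.11 -1.9 ] shift [-22.76   7.68  -0.41]
```

Emit:
{"api": "jog_arm", "payload": {"deltas": [[0,0,-0.1,-0.6,0.3,0,0.08],[-0.02,0,-0.1,-0.98,0.28,-0.06,0.08],[-0.02,0,-0.1,-0.98,0.28,-0.06,0.08],[-0.02,0,-0.1,-0.98,0.28,-0.06,0.08],[-0.02,0,-0.1,-0.98,0.28,-0.06,0.08],[-0.02,0,-0.1,-0.98,0.28,-0.06,0.08],[-0.02,0,-0.1,-0.98,0.28,-0.06,0.08],[0,0,-0.1,-0.98,0.28,-0.06,0.08],[0,0,-0.1,-0.98,0.28,-0.06,0.08],[0,0,-0.1,-0.98,0.28,-0.06,0.08],[0,0,-0.1,-0.98,0.28,-0.06,0.08],[0,0,-0.1,-0.98,0.28,-0.06,0.08],[0,0,-0.1,-0.98,0.28,-0.06,0.08],[0,0,-0.1,-0.98,0.28,-0.06,0.08],[0,0,-0.1,-0.98,0.28,-0.06,0.08],[0,0,-0.1,-0.98,0.28,-0.06,0.08],[0,0,-0.1,-0.98,0.28,-0.06,0.08],[0,0,-0.1,-0.98,0.28,0,0.08],[0,0,-0.1,-0.8,0.28,0,0.08],[0,0,0,-0.4,0.1,0,0.08]]}}

```text
time_s: 59.63
tcp_pos: [474.0, 181.1, 206.9]
tcp_rot: [[0.112, -0.994, -0.005], [-0.994, -0.112, -0.006], [0.005, 0.005, -1.0]]
force: [-0.3, 0.6, 0.4]
grip_width: 39.9
```

Run:
```python
from h import *
go(plate(0,-25,170,0),ang=-84.37)
```

```text
t 59.63 tcp [474.  181.1 206.9] az -83.6 F [-0.3   0.56  0.39] w 39.9 turn [ 0.06 -0.06  0.18] shift [-3.22 -0.86  1.82]
```

Emit:
{"api": "jog_arm", "payload": {"deltas": [[0,-0.02,0.05,-0.8,-0.2,0.2,0.08],[0,-0.02,0.05,-0.8,-0.2,0.4,0.08],[0,0,0.05,-0.8,-0.2,0.5,0.08],[0,0,0,-0.5,-0.2,0.6,0.08],[0,0,0,0,0,0.6,0.08],[0,0,0,0,0,0.6,0.08],[0,0,0,0,0,0.3,0.08],[0,0,0,0,0,0,0.08],[0,0,0,0,0,0,0.08]]}}

```text
time_s: 60.38
tcp_pos: [477.6, 244.5, 136.8]
tcp_rot: [[0.104, -0.995, -0.008], [-0.995, -0.104, -0.005], [0.004, 0.008, -1.0]]
force: [0.3, 0.1, 0.6]
grip_width: 39.9
```

Run:
```python
from h import *
loc();go(plate(0,-25,66,0),ang=-84.37);platecheck(0)
```

```text
t 60.38 slot 0 x -31.2 y -1.8 z 136.8 F along d 0.32 n 0.05 z 0.56 M [-0.08  0.13  0.04] w 39.9 tilt [-0.008 -0.005]
t 60.38 tcp [477.6 244.5 136.8] az -84.0 F [0.32 0.08 0.56] w 39.9 turn [ 0.1  -0.05  0.08] shift [-0.1  -0.34  3.54]
0 [(10, np.float64(4.0), 1), (20, np.float64(3.2), 3), (45, None, 0), (55, np.float64(1.0), 10)]
```

Emit:
{"api": "jog_arm", "payload": {"deltas": [[0.05,0,0.05,-0.12,-0.2,0,0.08],[0.05,0,0,0,-0.15,0,0.08],[0,0,0,0,0,0.6,0.08],[0,0,0,0,0,0.7,0.08],[0,0,0,0,0,0.7,0.08],[0,0,0,0,0,0.6,0.08],[0,0,0,0,0,0.4,0.08],[0,0,0,0,0,0.15,0.08],[0,0,0,0,0,0,0.08]]}}

```text
time_s: 61.18
tcp_pos: [490.0, 246.9, 73.2]
tcp_rot: [[0.096, -0.995, 0.011], [-0.995, -0.096, -0.001], [0.002, -0.01, -1.0]]
force: [-0.1, -0.7, -0.4]
grip_width: 40.5
```

Run:
```python
from h import *
loc();go(plate(0,-25,66,0),ang=-84.37)
```

```text
t 61.18 slot 0 x -18.7 y -0.6 z 73.2 F along d -0.14 n -0.7 z -0.43 M [-0.13  0.15 -0.01] w 40.5 tilt [ 0.011 -0.001]
t 61.18 tcp [490.  246.9  73.2] az -84.5 F [-0.07 -0.72 -0.43] w 40.5 turn [-0.13 -0.03 -0.02] shift [-0.03  0.32  0.36]
```

Emit:
{"api": "jog_arm", "payload": {"deltas": [[-0.1,0,0,0,0.2,0.15,0.08],[0,0,0,0,0.1,0.2,0.08],[0,0,0,0,0,0,1],[0,0,0,0,0,0,1],[0,0,0,0,0,0,1],[0,0,0,0,0,0,1],[0,0,0,0,0,0,1],[0,0,0,0,0,0,1],[0,0,0,0,0,0,1]], "squeeze": 40}}

```text
time_s: 61.93
tcp_pos: [485.4, 246.9, 68.1]
tcp_rot: [[0.097, -0.995, 0.006], [-0.995, -0.097, -0.001], [0.001, -0.006, -1.0]]
force: [0.3, -0.5, -3.0]
grip_width: 9.5
```

Emit:
{"api": "jog_arm", "payload": {"deltas": [[0,0,0,0,0,-0.2,1],[0,0,0,0,0,-0.4,1],[0,0,0,0,0,-0.5,1],[0,0,0,0,0,-0.5,1],[0,0,0,0,0,-0.5,1],[0,0,0,0,0,-0.8,1],[0,0,0,0,0,-0.8,1],[0,0,0,0,0,-0.8,1],[0,0,0,0,0,-0.8,1],[0,0,0,0,0,-0.8,1],[0,0,0,0,0,-0.8,1],[0,0,0,0,0,-0.8,1],[0,0,0,0,0,0,1]]}}

```text
time_s: 63.02
tcp_pos: [479.7, 246.2, 237.0]
tcp_rot: [[0.097, -0.995, 0.0], [-0.995, -0.097, -0.001], [0.001, -0.0, -1.0]]
force: [-0.0, 0.8, -2.2]
grip_width: 9.8
```

```bash
cat >> h.py <<'E'
def scan(c,cen):
    g=c["frame"].astype(int);d=np.array([.9986,-.0523]);n=np.array([.0523,.9986])
    for x in(-45,-15,55):
        r=""
        for y in range(-64,66,4):
            u,v=proj(c,(*(np.array(cen)+d*x+n*y),112)).round().astype(int);q=g[v,u];r+="G" if q.max()-q.min()<26 else "w"
        print(x,r,"(y -64..64 step 4)")
E
python3 - <<'E'
from h import *
t=grab("top","top43.png"); cen,d,n=boxtop(t); scan(t,cen)
go((607,-247,230),ang=-93)
E
```

```text
box mask [415, 161, 86, 125, 7236]
corner [ 739.1 -281.1] centre [ 632.1 -211.2] yaw deg -2.6 far edge yaw 88.1
-45 GGwwwwwwwwwwwwwGGGGGGGGGGGGGGGGGw (y -64..64 step 4)
-15 wwwwwwwwwwwwwwwGGGGGGwwGGGGGGwwGw (y -64..64 step 4)
55 wwwwwwwwwwwwwwwGGGGGwwwwwwGGwwwww (y -64..64 step 4)
t 63.07 tcp [479.2 246.  235.3] az -84.4 F [ 0.46  0.47 -3.61] w 9.9 turn [ 0.02 -0.02  1.87] shift [25.15 -3.97  0.3 ]
```

Emit:
{"api": "jog_arm", "payload": {"deltas": [[0,0,0,0.5,-0.2,0,1],[0,0,0.08,0.95,-0.25,-0.06,1],[0,0,0.08,0.95,-0.25,-0.06,1],[0,0,0.08,0.95,-0.25,-0.06,1],[0,0,0.08,0.95,-0.25,-0.06,1],[0,0,0.08,0.95,-0.25,-0.06,1],[0,0,0.08,0.95,-0.25,-0.06,1],[0,0,0.08,0.95,-0.25,-0.06,1],[0.02,0,0.08,0.95,-0.25,-0.06,1],[0.02,0,0.08,0.95,-0.25,-0.06,1],[0.02,0,0.08,0.95,-0.25,-0.06,1],[0.02,0,0.08,0.95,-0.25,-0.06,1],[0.02,0,0.08,0.95,-0.25,-0.06,1],[0.02,0,0.08,0.95,-0.25,-0.06,1],[0.02,0,0.08,0.95,-0.25,-0.06,1],[0.02,0,0.08,0.95,-0.25,-0.06,1],[0.02,0,0.08,0.95,-0.25,-0.06,1],[0.02,0,0.08,0.95,-0.25,-0.06,1],[0.02,0,0.08,0.95,-0.25,-0.06,1],[0.02,0,0.08,0.95,-0.25,-0.06,1]]}}

```text
time_s: 64.73
tcp_pos: [575.2, -147.1, 223.7]
tcp_rot: [[-0.026, -0.999, -0.044], [-1.0, 0.026, 0.0], [0.001, 0.044, -0.999]]
force: [0.1, 0.7, -3.4]
grip_width: 9.8
```

Run:
```python
from h import *
go((605,-248,210),ang=-93)
```

```text
t 64.73 tcp [ 575.2 -147.1  223.7] az -91.5 F [ 0.08  0.73 -3.39] w 9.8 turn [ 0.55 -0.02  0.33] shift [ 5.   -1.65  0.62]
```

Emit:
{"api": "jog_arm", "payload": {"deltas": [[0.12,0,0.06,0.85,-0.3,-0.2,1],[0.12,0,0.06,0.85,-0.3,-0.1,1],[0.12,0,0.06,0.85,-0.3,-0.1,1],[0.1,0,0.06,0.85,-0.3,-0.1,1],[0.05,0,0.05,0.7,-0.3,0,1],[0,0,0,0.2,-0.1,0,1],[0,0,0,0,0,0,1],[0,0,0,0,0,0,1]]}}

```text
time_s: 65.4
tcp_pos: [595.7, -245.7, 217.8]
tcp_rot: [[-0.057, -0.998, -0.026], [-0.998, 0.057, 0.008], [-0.006, 0.026, -1.0]]
force: [-1.0, 0.4, -3.6]
grip_width: 9.8
```

Run:
```python
from h import *
go((605,-248,150),ang=-93)
```

```text
t 65.4 tcp [ 595.7 -245.7  217.8] az -93.3 F [-0.98  0.37 -3.63] w 9.8 turn [ 0.33  0.08 -0.06] shift [ 0.11 -0.56  3.37]
```

Emit:
{"api": "jog_arm", "payload": {"deltas": [[0.15,0.05,0,0.1,-0.3,0,1],[0.15,0,0,0,-0.2,0,1],[0,0,0,0,0,0,1],[0,0,0,0,0,0.5,1],[0,0,0,0,0,0.7,1],[0,0,0,0,0,0.7,1],[0,0,0,0,0,0.6,1],[0,0,0,0,0,0,1],[0,0,0,0,0,0,1]]}}

```text
time_s: 66.15
tcp_pos: [605.7, -242.2, 160.8]
tcp_rot: [[-0.051, -0.999, -0.003], [-0.999, 0.051, 0.005], [-0.004, 0.003, -1.0]]
force: [0.1, 0.5, -4.0]
grip_width: 9.7
```

Run:
```python
from h import *
go((605,-248,70),ang=-93)
```

```text
t 66.15 tcp [ 605.7 -242.2  160.8] az -92.9 F [ 0.13  0.48 -4.04] w 9.7 turn [0.04 0.06 0.02] shift [0.31 0.01 4.54]
```

Emit:
{"api": "jog_arm", "payload": {"deltas": [[0,0.05,0,0.28,0,0,1],[0,0,0,0,0,0,1],[0,0,0,0,0,0.6,1],[0,0,0,0,0,0.7,1],[0,0,0,0,0,0.7,1],[0,0,0,0,0,0.7,1],[0,0,0,0,0,0.6,1],[0,0,0,0,0,0.4,1],[0,0,0,0,0,0.2,1],[0,0,0,0,0,0,1]]}}

```text
time_s: 66.98
tcp_pos: [605.8, -249.3, 76.0]
tcp_rot: [[-0.052, -0.999, -0.001], [-0.999, 0.052, -0.001], [0.001, 0.001, -1.0]]
force: [-0.4, 0.5, -4.1]
grip_width: 9.5
```

Run:
```python
from h import *
go((605,-248,70),ang=-93)
```

```text
t 66.98 tcp [ 605.8 -249.3   76. ] az -93.0 F [-0.36  0.45 -4.15] w 9.5 turn [ 0.01 -0.01  0.01] shift [-0.06  0.04  0.3 ]
```

Emit:
{"api": "jog_arm", "payload": {"deltas": [[0,0,0,0,0,0.15,1],[0,0,0,0,0,0.12,1],[0,0,0,0,0,0,1]]}}

```text
time_s: 67.23
tcp_pos: [606.3, -249.6, 70.7]
tcp_rot: [[-0.052, -0.999, 0.0], [-0.999, 0.052, -0.002], [0.002, -0.0, -1.0]]
force: [-0.3, -0.2, -3.5]
grip_width: 9.3
```

Emit:
{"api": "jog_arm", "payload": {"deltas": [[0,0,0,0,0,0,0.7],[0,0,0,0,0,0,0.6],[0,0,0,0,0,0,0.52],[0,0,0,0,0,0,0.52],[0,0,0,0,0,-0.3,0.52],[0,0,0,0,0,-0.5,0.52],[0,0,0,0,0,-0.8,0.52],[0,0,0,0,0,-0.8,0.52],[0,0,0,0,0,-0.8,0.52],[0,0,0,0,0,-0.8,0.52],[0,0,0,0,0,-0.8,0.52],[0,0,0,0,0,-0.8,0.52],[0,0,0,0,0,-0.8,0.52],[0,0,0,0,0,-0.8,0.52],[0,0,0,0,0,0,0.52]]}}

```text
time_s: 68.48
tcp_pos: [610.8, -251.6, 240.9]
tcp_rot: [[-0.052, -0.998, 0.02], [-0.999, 0.052, -0.012], [0.011, -0.021, -1.0]]
force: [-0.0, -0.2, 0.4]
grip_width: 20.9
```

Emit:
{"api": "jog_arm", "payload": {"deltas": [[0,0,0,0,1,0,0.52],[0,0,0,0,1,0,0.52],[0,0,0,0,1,0,0.52],[0,0,0,0,1,0,0.52],[0,0,0,0,1,0,0.52],[0,0,0,0,1,0,0.52],[0,0,0,0,0.6,0,0.52],[0,0,0,-0.5,0,0,0.52],[0,0,0,-1,0,0,0.52],[0,0,0,-1,0,0,0.52],[0,0,0,-1,0,0,0.52],[0,0,0,0,0,0,0.52]]}}

```text
time_s: 69.48
tcp_pos: [478.1, -171.2, 238.5]
tcp_rot: [[-0.055, -0.998, 0.028], [-0.998, 0.055, -0.016], [0.014, -0.029, -0.999]]
force: [1.2, 0.2, -0.7]
grip_width: 20.5
```

Run:
```python
from h import *
s=sense();print(s["time_s"],s["tcp_pos"].round())
c=grab("scene","sc50.png");t=grab("top","top50.png");cen,d,n=boxtop(t);scan(t,cen)
A=cv2.resize(c["frame"][120:350,60:420],(720,460))[:, :]
a=cv2.resize(c["frame"][150:330,110:410],(480,288));b=cv2.resize(t["frame"][130:340,180:520],(480,296))
cv2.imwrite("pics/v50.png",np.vstack([a,b]))
```

```text
69.4833 [ 478. -171.  238.]
box mask [415, 161, 86, 122, 5263]
corner [ 738.8 -281.1] centre [ 631.9 -211.2] yaw deg -2.6 far edge yaw 87.2
-45 GGGwwGGGGGGGGGGwwGGGGGGwwwGGGGGGw (y -64..64 step 4)
-15 GGGwwwGGGGGGwwGwwGGGGwwGwwGGGwwGw (y -64..64 step 4)
55 GGGwwwwwGGGwwwwwwGGGwwwwwwwGwwwww (y -64..64 step 4)
```

View pics/v50.png

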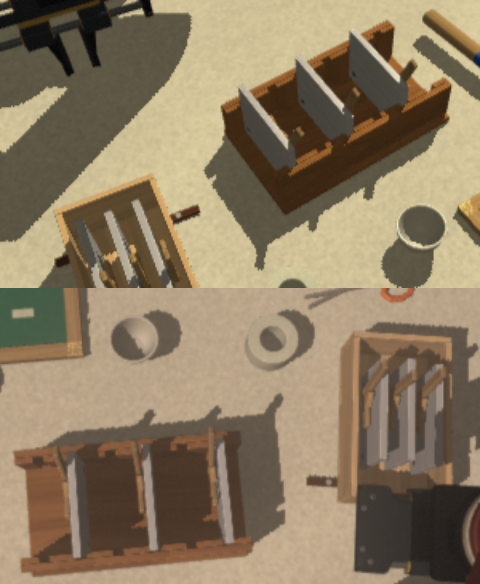

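Run:
```python
from h import *
t=grab("top","top51.png")
for i,(a,b) in zip((1,3,5),((57,447),(138,440),(212,430))):
    u,v=180+a*340/480,130+(b-288)*210/296
    P=ray(t,u,v,149)-M0; print(i,"along",(P@D).round(1),"perp",(P@N-46*(2.5-i)).round(1),"-> angle if far tip edge",np.arcsin((P@D-30-5.5)/90).round(2))
    print([(th,proj(t,plate(i,30+90*np.sin(th)+6*np.cos(th),67+90*np.cos(th),11.5)).round(1).tolist()) for th in(.3,.38,.45)],(round(u,1),round(v,1)))
im=t["frame"][215:305,180:360]; cv2.imwrite("pics/v51.png",cv2.resize(im,None,fx=4.4,fy=4.4,interpolation=cv2.INTER_NEAREST))
```

```text
1 along 65.1 perp 9.1 -> angle if far tip edge 0.33
[(0.3, [218.6, 244.2]), (0.38, [218.6, 240.5]), (0.45, [218.7, 237.4])] (220.4, 242.8)
3 along 65.1 perp 6.3 -> angle if far tip edge 0.33
[(0.3, [274.6, 239.4]), (0.38, [274.4, 235.7]), (0.45, [274.2, 232.6])] (277.8, 237.8)
5 along 69.4 perp 10.3 -> angle if far tip edge 0.39
[(0.3, [330.0, 234.6]), (0.38, [329.5, 230.9]), (0.45, [329.1, 227.9])] (330.2, 230.7)
```

View pics/v51.png

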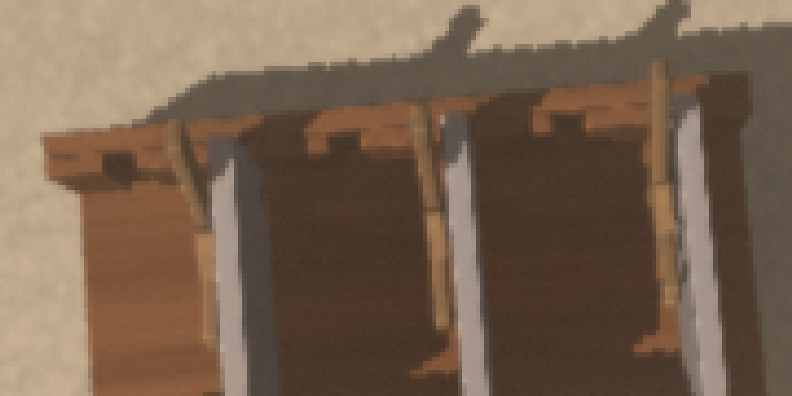

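Run:
```python
from h import *
go(plate(2,15,200,11.5),ang=-84.37)
```

```text
t 69.63 tcp [ 478.1 -174.4  238.6] az -93.2 F [-0.02  0.29  0.1 ] w 20.8 turn [-0.34 -0.23 -1.93] shift [-17.41  -1.64   1.69]
```

Emit:
{"api": "jog_arm", "payload": {"deltas": [[0,0,-0.1,-0.6,0,0,-0.77],[0,0,-0.1,-0.97,0,0,-0.77],[0,0,-0.1,-0.97,0,0,-0.77],[0,0,-0.1,-0.97,0,0,-0.77],[0,0,-0.1,-0.97,0,0,-0.77],[0,0,-0.1,-0.97,0,0,-0.77],[0,0,-0.1,-0.97,-0.1,0,-0.77],[0,0,-0.1,-0.97,-0.1,0,-0.77],[0,0,-0.1,-0.97,-0.1,0,-0.77],[0,0,-0.1,-0.97,-0.1,0,-0.77],[0,0,-0.1,-0.97,-0.1,0,-0.77],[0,0,-0.1,-0.97,-0.2,0,-0.77],[0,0,-0.1,-0.97,-0.2,0,-0.77],[0,0,-0.1,-0.97,-0.2,0,-0.77],[0,0,-0.1,-0.97,-0.2,0,-0.77],[0,0,-0.1,-0.6,-0.2,0,-0.77],[0,0,0,0,0,0,-0.77]]}}

```text
time_s: 71.05
tcp_pos: [510.8, 134.0, 232.2]
tcp_rot: [[0.064, -0.998, 0.026], [-0.998, -0.065, -0.017], [0.018, -0.025, -1.0]]
force: [-1.3, -0.3, -0.4]
grip_width: 76.9
```

Run:
```python
from h import *
go(plate(2,15,104,11.5),ang=-84.37)
```

```text
t 71.05 tcp [510.8 134.  232.2] az -86.3 F [-1.32 -0.3  -0.38] w 76.9 turn [-0.31 -0.23 -0.42] shift [-1.88 -0.99  6.4 ]
```

Emit:
{"api": "jog_arm", "payload": {"deltas": [[-0.1,-0.1,-0.15,-0.6,-0.2,0,-0.77],[-0.1,-0.1,-0.15,-0.6,-0.2,0,-0.77],[-0.1,0,-0.1,-0.5,-0.1,0.4,-0.77],[0,0,0,0,0,0.8,-0.77],[0,0,0,0,0,0.9,-0.77],[0,0,0,0,0,0.9,-0.77],[0,0,0,0,0,0.9,-0.77],[0,0,0,0,0,0.9,-0.77],[0,0,0,0,0,0.6,-0.77],[0,0,0,0,0,0.2,-0.77],[0,0,0,0,0,0,-0.77]]}}

```text
time_s: 71.97
tcp_pos: [520.4, 173.0, 111.6]
tcp_rot: [[0.098, -0.995, -0.005], [-0.995, -0.098, -0.0], [-0.0, 0.005, -1.0]]
force: [0.0, 1.0, -0.2]
grip_width: 77.1
```

Run:
```python
from h import *
loc();go(plate(2,43,104,11.5),ang=-84.37)
```

```text
t 71.97 slot 2 x 4.4 y 14.9 z 111.6 F along d 0.12 n 0.96 z -0.24 M [-0.12  0.12 -0.03] w 77.1 tilt [-0.005 -0.   ]
t 71.97 tcp [520.4 173.  111.6] az -84.4 F [ 0.03  0.97 -0.24] w 77.1 turn [ 0.06  0.   -0.01] shift [ 0.17 -1.93  0.37]
```

Emit:
{"api": "jog_arm", "payload": {"deltas": [[0,0,0,0.08,-0.3,0.15,-0.77],[0,0,0,0.08,-0.3,0.15,-0.77],[0,0,0,0,-0.3,0,-0.77],[0,0,0,0,-0.3,0,-0.77],[0,0,0,0,-0.2,0,-0.77],[0,0,0,0,-0.15,0,-0.77]]}}

```text
time_s: 72.47
tcp_pos: [557.6, 173.1, 108.7]
tcp_rot: [[0.097, -0.995, 0.0], [-0.995, -0.097, 0.001], [-0.001, -0.0, -1.0]]
force: [-0.7, -0.9, 0.3]
grip_width: 76.8
```

Run:
```python
from h import *
loc();go(plate(2,43.5,104,11.5),ang=-84.37)
```

```text
t 72.47 slot 2 x 41.4 y 11.3 z 108.7 F along d -0.76 n -0.84 z 0.32 M [-0.05  0.3  -0.01] w 76.8 tilt [0.    0.001]
t 72.47 tcp [557.6 173.1 108.7] az -84.4 F [-0.67 -0.91  0.32] w 76.8 turn [-0.01  0.01 -0.01] shift [-0.01 -0.1   0.23]
```

Emit:
{"api": "jog_arm", "payload": {"deltas": [[0,0,0,0,-0.12,0,-0.77],[0,0,0,0,-0.08,0,-0.77]]}}

```text
time_s: 72.63
tcp_pos: [562.7, 173.6, 109.3]
tcp_rot: [[0.097, -0.995, 0.001], [-0.995, -0.097, 0.001], [-0.001, -0.001, -1.0]]
force: [-3.2, -0.1, -0.8]
grip_width: 77.0
```

Run:
```python
from h import *
loc();
```

```text
t 72.63 slot 2 x 46.5 y 11.3 z 109.3 F along d -3.21 n 0.23 z -0.82 M [-0.19  0.78 -0.02] w 77.0 tilt [0.001 0.001]
```

Emit:
{"api": "jog_arm", "payload": {"deltas": [[0,0,0,0,0.3,0,-0.77],[0,0,0,0,0.5,0,-0.77],[0,0,0,0,0.5,0,-0.77],[0,0,0,0,0,0,-0.77],[0,0,0,0.6,0,0,-0.77],[0,0,0,0.6,0,0,-0.77],[0,0,0,0.6,0,0,-0.77],[0,0,0,0.6,0,0,-0.77],[0,0,0,0.6,0,0,-0.77],[0,0,0,0.6,0,0,-0.77],[0,0,0,0.5,0,0,-0.77],[0,0,0,0,0,0,-0.77],[0,0,0,0,0,0,-0.77]]}}

```text
time_s: 73.72
tcp_pos: [544.1, 77.6, 110.2]
tcp_rot: [[0.094, -0.996, 0.004], [-0.996, -0.094, -0.0], [0.001, -0.004, -1.0]]
force: [0.4, 0.2, -0.1]
grip_width: 77.1
```

Run:
```python
from h import *
loc();go(plate(4,45,108,11.5),ang=-84.37)
```

```text
t 73.72 slot 4 x 18.6 y 9.6 z 110.2 F along d 0.42 n 0.2 z -0.06 M [-0.09  0.21 -0.01] w 77.1 tilt [ 0.004 -0.   ]
t 73.72 tcp [544.1  77.6 110.2] az -84.6 F [ 0.4   0.24 -0.06] w 77.1 turn [-0.05 -0.01 -0.05] shift [-0.1  -1.32  0.11]
```

Push to 46, then back off and lift well clear, moving out of the camera's view of the rack.

Emit:
{"api": "jog_arm", "payload": {"deltas": [[0,0,0,-0.08,-0.3,0.1,-0.77],[0,0,0,0,-0.3,0,-0.77],[0,0,0,0,-0.25,0,-0.77],[0,0,0,0,-0.2,0,-0.77],[0,0,0,0,-0.12,0,-0.77],[0,0,0,0,-0.06,0,-0.77]]}}

```text
time_s: 74.22
tcp_pos: [571.0, 83.5, 107.7]
tcp_rot: [[0.095, -0.995, 0.003], [-0.995, -0.095, 0.001], [-0.0, -0.003, -1.0]]
force: [-3.0, 0.1, 0.0]
grip_width: 76.9
```

Run:
```python
from h import *
loc()
```

```text
t 74.22 slot 4 x 45.9 y 12.8 z 107.7 F along d -2.95 n 0.35 z 0.01 M [-0.16  0.66  0.03] w 76.9 tilt [0.003 0.001]
```

Emit:
{"api": "jog_arm", "payload": {"deltas": [[0,0,0,0,0.3,0,-0.77],[0,0,0,0,0.6,0,-0.77],[0,0,0,0,0.6,0,-0.77],[0,0,0,0,0,-0.5,-0.77],[0,0,0,0,0,-0.8,-0.77],[0,0,0,0,0,-0.8,-0.77],[0,0,0,0,0,-0.8,-0.77],[0,0,0,0,0,-0.8,-0.77],[0,0,0,0,0,-0.8,-0.77],[0,0,0,0.8,0.9,-0.3,-0.77],[0,0,0,0.8,0.9,0,-0.77],[0,0,0,0.8,0.9,0,-0.77],[0,0,0,0.8,0.9,0,-0.77],[0,0,0,0.8,0.6,0,-0.77],[0,0,0,0.8,0,0,-0.77],[0,0,0,0.8,0,0,-0.77],[0,0,0,0,0,0,-0.77],[0,0,0,0,0,0,-0.77]]}}

```text
time_s: 75.72
tcp_pos: [466.9, -41.2, 221.8]
tcp_rot: [[0.102, -0.995, 0.019], [-0.995, -0.102, -0.002], [0.004, -0.019, -1.0]]
force: [0.4, 0.5, 0.3]
grip_width: 77.1
```

Run:
```python
from h import *
s=sense();print(s["time_s"],s["tcp_pos"].round(),s["force"].round(1))
t=grab("top","top60.png");boxtop(t)
h=cv2.cvtColor(t["frame"],cv2.COLOR_BGR2HSV);a=cv2.imread("pics/top51.png")
# arm tips: compare before/after rows of the far tip edge along each arm's column
from math import sin,cos
for i in(1,3,5):
    u=[int(round(proj(t,plate(i,30+90*sin(x)+6*cos(x),67+90*cos(x),11.5))[0])) for x in(.4,)][0]
    print(i,"expected rows .3/.38/.45",[round(float(proj(t,plate(i,30+90*sin(x)+6*cos(x),67+90*cos(x),11.5))[1]),1) for x in(.3,.38,.45)])
    for k in(u-1,u,u+1):
        print("  col",k,"before",a[226:250,k].astype(int).sum(1).tolist(),"\n         after ",t["frame"][226:250,k].astype(int).sum(1).tolist())
for n,p,q,z in(("pot",(275,160),25,45),("tape",(372,162),25,45),("mallet",(130,205),40,64)):
    b=cv2.imread("pics/top0.png");x,y=p;print(n,"mean diff",cv2.absdiff(b[y-q:y+q,x-q:x+q],t["frame"][y-q:y+q,x-q:x+q]).mean().round(1))
```

```text
75.7167 [467. -41. 222.] [0.4 0.5 0.3]
box mask [418, 161, 83, 113, 4370]
corner [ 738.6 -281.1] centre [ 631.7 -211.2] yaw deg -2.6 far edge yaw 87.1
1 expected rows .3/.38/.45 [244.2, 240.5, 237.4]
  col 218 before [477, 477, 482, 490, 490, 493, 495, 492, 492, 498, 489, 373, 294, 266, 255, 253, 289, 312, 310, 304, 307, 318, 341, 328] 
         after  [525, 525, 528, 536, 537, 539, 546, 547, 542, 543, 537, 409, 376, 354, 329, 329, 332, 377, 367, 362, 346, 308, 302, 314]
  col 219 before [478, 483, 488, 496, 492, 492, 497, 485, 485, 491, 475, 350, 275, 252, 259, 259, 288, 293, 287, 291, 293, 304, 327, 317] 
         after  [526, 529, 538, 540, 540, 543, 545, 538, 531, 537, 518, 375, 332, 320, 312, 311, 325, 373, 353, 348, 348, 357, 390, 363]
  col 220 before [474, 482, 487, 490, 491, 493, 498, 488, 477, 472, 366, 279, 260, 256, 250, 252, 269, 264, 261, 264, 267, 276, 306, 297] 
         after  [520, 528, 535, 538, 538, 543, 548, 534, 529, 515, 402, 291, 291, 287, 286, 292, 292, 343, 330, 322, 332, 337, 350, 351]
3 expected rows .3/.38/.45 [239.4, 235.7, 232.6]
  col 273 before [480, 
[... 1042 characters left out ...]
1, 357, 361, 357, 358, 359, 356, 361, 365, 365, 368, 366, 362, 362, 363, 370, 371, 372]
  col 329 before [259, 252, 271, 291, 289, 289, 301, 321, 325, 322, 317, 317, 320, 318, 317, 320, 323, 320, 320, 324, 320, 325, 322, 321] 
         after  [281, 282, 307, 319, 323, 318, 330, 352, 354, 351, 353, 346, 349, 349, 351, 354, 352, 351, 352, 352, 354, 352, 356, 352]
  col 330 before [257, 260, 263, 267, 271, 276, 280, 308, 308, 305, 297, 299, 301, 303, 297, 297, 303, 305, 305, 302, 306, 305, 300, 296] 
         after  [282, 283, 297, 295, 298, 298, 308, 346, 340, 330, 326, 329, 329, 330, 330, 329, 335, 331, 328, 326, 328, 327, 327, 326]
pot mean diff 13.6
tape mean diff 14.0
mallet mean diff 10.0
```

Run:
```python
from h import *
t=cv2.cvtColor(cv2.imread("pics/top60.png"),cv2.COLOR_BGR2HSV);b=cv2.cvtColor(cv2.imread("pics/top51.png"),cv2.COLOR_BGR2HSV)
for n,u0,r0 in(("slot1",213,234),("slot3",268,229)):
    print(n,"hue before | after, cols",u0)
    for v in range(r0,r0+16): print(v,b[v,u0:u0+13,0],"|",t[v,u0:u0+13,0])
c=grab("scene")
for i in(1,3,5): armtest(c,i,ths=(.2,.25,.3,.35,.4,.45,.5))
```

```text
slot1 hue before | after, cols 213
234 [17 17 17 16 17 17 17 17 17 17 17 17 17] | [16 17 17 16 17 17 17 17 17 17 17 16 17]
235 [17 16 17 17 17 17 17 17 17 17 17 17 16] | [17 16 17 17 17 17 17 17 17 17 16 16 16]
236 [16 17 17 17 17 17 17 17 17 16 14 17 16] | [17 16 17 17 17 17 17 17 17 17 16 16 17]
237 [17 17 17 16 16 17 17 17 16 17 17 16 17] | [17 17 18 17 16 16 16 16 16 15 17 17 17]
238 [17 17 17 17 16 17 17 17 16 17 15 17 17] | [17 17 17 17 16 15 15 15 15 17 16 16 17]
239 [17 17 17 17 17 16 17 16 16 17 16 17 16] | [17 17 16 16 15 14 15 14 15 17 16 17 16]
240 [16 16 16 16 17 15 16 16 15 16 16 17 17] | [17 17 16 16 15 15 14 15 15 16 16 17 16]
241 [17 16 16 17 15 16 16 15 17 16 14 14 15] | [17 16 17 15 15 15 15 15 14 14 15 15 15]
242 [16 15 15 15 15 15 15 14 16 14 14 13 12] | [15 14 15 14 15 15 15 15 14 16 13 13 12]
243 [13 12 13 12 13 14 14 14 14 12 12 12 13] | [12 12 12 12 13 15 15 15 15 13 13 12 12]
244 [12 12 12 12 13 15 14 14 14 12 12 12 12] | [12 12 12 12 13 14 15 14 15 14 12 12 12]
245 [12 12 12 12 13 15 14 14 13 13 12 12 12] | [12 12 12 12 13 14 14 15 15 14 13 12 12]
246 [12 1
[... 1372 characters left out ...]
15 14 12 12 12 12] | [12 12 12 12 12 14 14 15 14 13 12 12 12]
241 [13 12 12 12 12 14 15 14 14 13 13 12 12] | [12 12 12 12 12 13 14 15 14 14 12 12 12]
242 [12 12 12 12 12 14 15 14 14 14 12 12 14] | [12 12 12 12 13 13 14 14 14 14 12 12 12]
243 [12 12 12 12 12 14 15 15 14 14 12 11 12] | [12 12 12 12 12 13 14 14 14 15 13 12 12]
244 [12 12 12 12 13 15 14 15 15 13 12 12 12] | [12 12 12 12 12 13 14 14 15 14 12 12 11]
1 [(0.2, 0.08), (0.25, 0.08), (0.3, 0.35), (0.35, 0.73), (0.4, 0.65), (0.45, 0.73), (0.5, 0.77)]
3 [(0.2, 0.88), (0.25, 0.73), (0.3, 1.0), (0.35, 0.88), (0.4, 0.69), (0.45, 0.88), (0.5, 1.0)]
5 [(0.2, 0.73), (0.25, 0.62), (0.3, 0.54), (0.35, 0.5), (0.4, 0.77), (0.45, 0.88), (0.5, 1.0)]
```

Run:
```python
from h import *
print(job_done())
```

```text
the job is handed in; nothing more can be done
None
```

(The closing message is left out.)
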